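Move the battery from its charger to the citrus juicer

ROBOT

A 6-joint arm with a two-finger parallel gripper is mounted at the origin on a cart in front of the work surface, level with it; the furniture and walls round the work are solid. World frame = base frame: x ahead of the robot, y to its left, z up, the work surface at z = 0. Lengths are in m, angles in rad, forces in N, time in s.
With the tool pointing down it reaches from about 0.25 to 0.85 m from the base axis. Payload 12.5 kg.
Tool frame: the origin (TCP) lies between the finger pads; the fingertips stand 19 mm ahead of it and the grasp point (between the pads) is the TCP; z points along the fingers, x is the direction in which the jaws open and shut, and the axes are right-handed (so a half turn about z gives the same grasp; the last joint's range is limited). The gripper opens to 93 mm and grips with 3 to 60 N. Pads are 15 mm wide; open, the fingers measure 128 mm over their backs; the gripper's body (75 mm by 188 mm) begins 65 mm behind the grasp point.
Start: joints at [-1.24, 0.351, 1.652, -0, 1.139, -0.085], TCP at [0.222, -0.503, 0.238] pointing down, gripper open.
Joint ranges: [-2.75, 2.75], [-0.79, 2.1], [0.01, 2.65], [-1.57, 4.71], [0.07, 3.14], [-2.87, 2.87]. Speed limits (rad/s): [2.22, 2.22, 2.79, 3.14, 3.14, 3.14].

INTERFACE

Orientations are given as a rotation vector (axis times angle).
In Python, from cell import * gives the robot as it stands.
- The arm moves only by the tool send_rows, never from a script. Its argument "increments" is one flat list of numbers, 4 for each row, row after row: the shift along the tool's x, y, z in mm, then the turn about the tool's z in rad. In form: [dx, dy, dz, turn, dx, dy, dz, turn, ...]. A call has 1 to 8 rows; each row shifts and turns the commanded pose from where the row before left it, along the tool's axes as they then stand; what a row does not reach is not made up. A row lasts 1/12 s, in which the tool goes at most 41.7 mm and 7.16 degrees, less where a joint would pass 70% of its speed; a pose out of reach is approached as far as the arm can. A call with a gripper value outside its range is refused whole. "jaw" is the finger opening in mm, from 0 to 93, set as the call begins (left out, the last holds). The fingers move at their own pace and stop on an object; "grip_force" is the grip in N (left out, the last holds). Time passes only in rows, so rows that do not move let the fingers close. It gives the time, the measured TCP pose, the force and the opening at its end, in the units of the state.
- read_state(): the state, without advancing time (a new reading comes with each control period).
- read_camera(name): name is "scene" or "top"; returns the picture (420x560x3 uint8, red, green, blue); there is no depth.
- get_calibration(name): a dict with "fx", "fy", "cx", "cy" (pixels), "extrinsics" (4x4, takes a point from world to camera coordinates). Camera axes: x right, y down, z forward; pixel columns grow to the right and rows downward; lengths in m; the calibration is good to about 2 mm. A picture is of the moment at which its call begins. get_calibration takes no time and is no camera call.
- close_job(): hands the job in, once; it reports no verdict.
The state is a dict: "t": time; "joint_positions": joint angles; "dq": joint speeds; "joint_torque": joint torques, N m; "tcp_pos": TCP position; "eef_rot": TCP orientation; "contact_force": force on the tool from outside, world axes, zero at the start; "torque": the same for the moment, N m; "gripper_width": finger opening in m.
Only numpy, scipy, OpenCV 4.12 (cv2) and the standard library are available. Lean on these libraries where they do the work, as an engineer would, in place of code of your own. Each camera call takes 0.05 s, during which the arm holds its last target.

TASK

Put the charged battery on the cordless citrus juicer. Press the charger's release paddle down so that the battery springs loose, draw it off the charger's rail, then slide it up the juicer's sloping rail, under the lips, until the catch clicks up and holds it fully home. Let go of it and leave the mug, honey jar, pepper mill and tin standing where they are.

Things in the scene. Friction and masses are not known exactly. Their poses are not given: they have to be found in the camera images.
- pack: Black battery pack, about 0.28 kg, 70 mm long (x), 62 mm high, home on the charger at first. Origin: centre of its underside; +x is the end that leads when it slides home, z up. Body above the foot: 70 x 42 mm, flat parallel sides; grip these 22 mm or more above the underside, so that the fingers clear the rail's lips.
- pack_front (a point): Middle of the leading end of the pack's foot, 35 mm ahead (+x) of its origin, 4 mm above its underside. The foot is 56 mm wide and 8 mm thick, its leading edge rounded; in the middle of its underside is a notch 22 mm wide, from 18 mm behind the origin to the origin, into which a rail's catch rises.
- charger_rail: Level rail on the charger, a fixed grey block 185 x 86 mm. Origin: on the rail's floor (26 mm above the worktop) under the centre of a pack that is home; +x along the rail to home (away from the robot), y across, z out of the floor. A spring plunger in its end stop (6 N) pushes the pack 18 mm out along -x once the catch is pressed; then grip it and slide it off along -x.
- charger_entry (a point): Point on the charger's rail axis, 75 mm before home, 1.5 mm above the floor: a pack drawn off along -x until its origin is here or beyond is clear of the lips and can be lifted.
- charger_catch_paddle (a point): Centre of the top of the charger's steel press paddle, 26 mm along the rail by 40 mm across, behind the end stop: x = +59 mm, z = +15 mm in the charger's rail frame. It is pressed straight down 8 mm and springs back.
- charger_catch (a joint): Travel of the charger's catch and paddle (one piece) in m: 0 up, 0.008 fully pressed, along -z of the rail. The plunger's load makes it take about 4 to 8 N to press; 6 mm frees the pack. While the pack's foot lies over the nose it stays about 0.005.
- juicer_rail: Same rail on the fixed juicer: white wedge base, rail on its slope, white motor tower with steel dish behind (116 mm across, 156 mm high, centre 125 mm behind the origin). Origin on the rail's floor under the centre of a home pack, 66 mm above the worktop; +x along the rail to home, climbing 30 degrees away from the robot; y across, z square to the slope. No plunger.
- juicer_entry (a point): Start of sliding on, on the juicer's rail axis 75 mm before home, 1.5 mm above the floor: bring the pack's origin here, its axes parallel to the rail's, then slide it along +x at this height. Floor 78 mm wide, from 88 mm before home to 77 mm past it; guides 10 mm high flare out from the walls to 60 mm before home.
- juicer_mouth (a point): Where the walls and lips begin, on the floor 21 mm before home; they run to 43 mm past it. Walls 61 mm apart inside; lips 49 mm apart, undersides 11.5 mm, tops 16 mm above the floor; lead-in flares reach 12 mm farther out, to 20.5 mm high. The pack's foot has 2.5 mm play each side and 3.5 mm in height. Both rails are alike.
- juicer_stop (a point): Foot of the end stop's face, 36.2 mm past home; the stop is 18 mm high. A clicked-in pack has its origin between 1.2 mm before and 1.2 mm past home. The rails are of slippery plastic (friction about 0.3): let go before the catch has clicked, the pack slides back down the juicer's slope.
- juicer_catch (a joint): Travel of the juicer's catch in m: 0 up, 0.008 down. Steel nose 6 mm high in the floor, ramp from 17 to 4 mm before home, upright holding face 1.2 mm before home; spring 0.7 to 1.5 N. The pack rides over it (2 to 6 N to push); it reads about 0.005 under the foot and returns to 0 when it clicks up into the notch.
- mug: Bystander, to be left alone: white mug, 86 x 119 x 101 mm high. Origin: centre of its underside.
- honey: Bystander, to be left alone: honey jar with a screw lid, 71 mm across, 110 mm high. Origin: centre of its underside.
- pepper: Bystander, to be left alone: wooden pepper mill, 58 mm across, 170 mm high. Origin: centre of its underside.
- tin: Bystander, to be left alone: small food tin, 75 mm across, 58 mm high. Origin: centre of its underside.
Mind the look-alikes: they are no part of the job. There is more than one size of the part that bears charger_rail; the job needs the larger.

How it is judged:
By the outcome, as a careful person would: the job done as asked, in the order asked, and still so for the second after the job is handed in, with the robot touching nothing.
It also fails if it takes over 58 s, if anything falls off the work surface, if the arm or the gripper's body presses on something with over 40 N, if the wrist force passes 120 N, or if a joint passes its speed limit or range.

## Working session

There is one attempt and no reset: what is moved stays moved. The work goes in short steps, Python scripts to look and compute and a tool call to move; the robot and the scene stay as the last step left them, time stands still between calls to the robot, and variables do not carry over. Pictures are saved under pics/ and viewed, and the job is handed in when it is done.

Besides the shell and the picture viewer there is one more tool, called after "Request:" as a command line: name --argument value ..., lists and objects as JSON in quotes. send_rows: Moves the arm, as the interface text tells. Its arguments: {"type":"object","properties":{"increments":{"type":"array"},"jaw":{"type":"number"},"grip_force":{"type":"number"}},"required":["increments"]}

```bash
mkdir -p pics; ls; python3 - <<'E'
from cell import *
import cv2,numpy as np
for n in("scene","top"):
    im=read_camera(n); cv2.imwrite(f"pics/{n}0.png",im[:,:,::-1]); c=get_calibration(n); print(n,c)
s=read_state(); print(s)
E
```

```text
pics
scene {'fx': 520.5934645310691, 'fy': 520.5934645310691, 'cx': 282.17535203547686, 'cy': 213.31848987605733, 'extrinsics': array([[ 0.46210746, -0.88681217, -0.00456765, -0.41934354],
       [-0.64903232, -0.33468431, -0.68318625,  0.29867159],
       [ 0.60432916,  0.31867002, -0.73022988,  1.52439379],
       [ 0.        ,  0.        ,  0.        ,  1.        ]])}
top {'fx': 485.08231554224545, 'fy': 485.08231554224545, 'cx': 277.1419613736344, 'cy': 206.81573997947038, 'extrinsics': array([[ 0.02436277, -0.99970069, -0.00223455, -0.23622552],
       [-0.99668373, -0.02411553, -0.07771732,  0.46443989],
       [ 0.07764017,  0.00412055, -0.99697293,  1.39678093],
       [ 0.        ,  0.        ,  0.        ,  1.        ]])}
{'t': 0.1, 'joint_positions': array([-1.23960095e+00,  3.51212601e-01,  1.65232658e+00, -1.33257413e-05,
        1.13908637e+00, -8.45963627e-02]), 'dq': array([ 0.0006808 , -0.00141145, -0.0019664 ,  0.00200527,  0.0003946 ,
        0.0004538 ]), 'joint_torque': array([ 7.62535292e-04, -4.98024809e+01, -2.85703915e+01,  6.99458923e-02,
        2.38652516e-02, -4.64535776e-05]), 'tcp_pos': array([ 0.22208614, -0.50286927,  0.23715142]), 'eef_rot': array([-2.63159748e+00,  1.71475012e+00,  1.29107803e-03]), 'contact_force': array([-1.05355962,  1.62265887,  0.34216812]), 'torque': array([ 0.01226461, -0.05655277,  0.03516493]), 'gripper_width': 0.09310853180573944}
```

View pics/scene0.png

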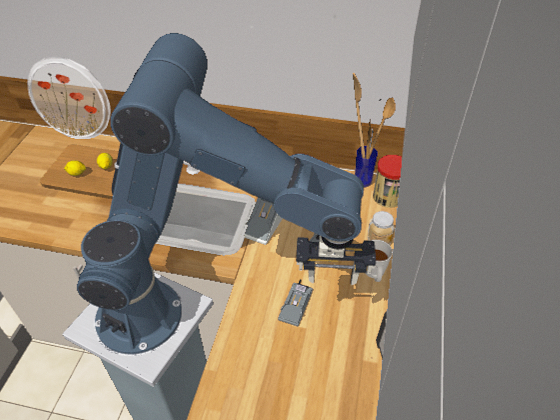

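View pics/top0.png

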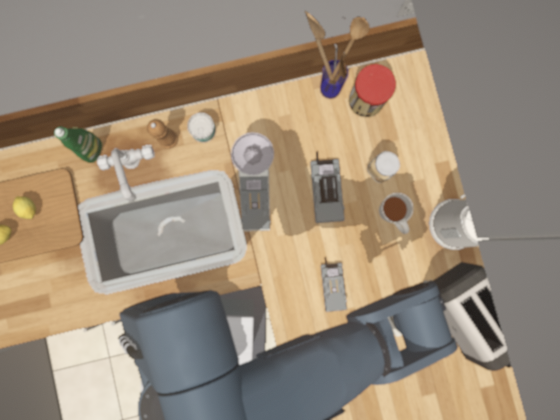

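The top view shows the juicer (dish near (253,153), rail near (255,200)), the large charger with the pack (327,190), and a small look-alike charger (333,287). I'll zoom in.

```bash
python3 - <<'E'
import cv2
im=cv2.imread("pics/top0.png")
c=im[125:245,215:375]; cv2.imwrite("pics/topz.png",cv2.resize(c,None,fx=5,fy=5,interpolation=cv2.INTER_CUBIC))
im=cv2.imread("pics/scene0.png")
c=im[140:290,170:320]; cv2.imwrite("pics/scz.png",cv2.resize(c,None,fx=4,fy=4,interpolation=cv2.INTER_CUBIC))
E
```

```text
(no output)
```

View pics/topz.png

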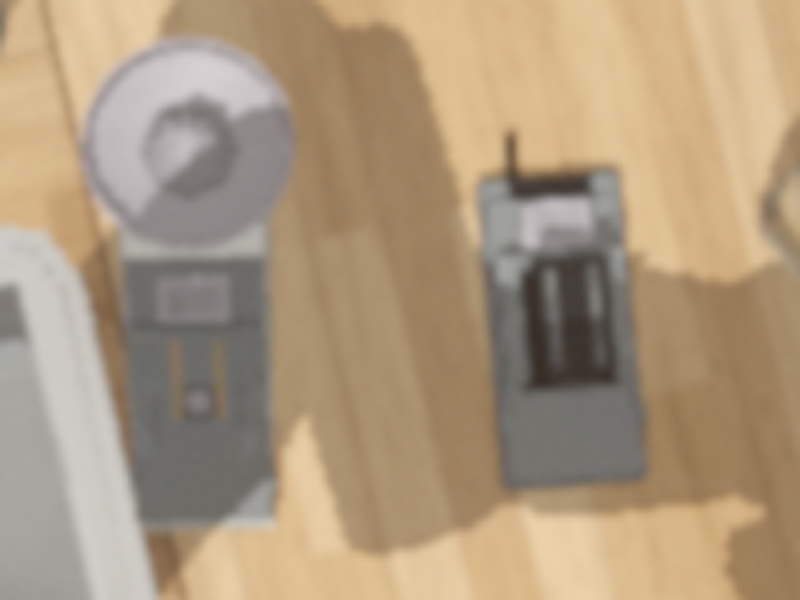

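View pics/scz.png

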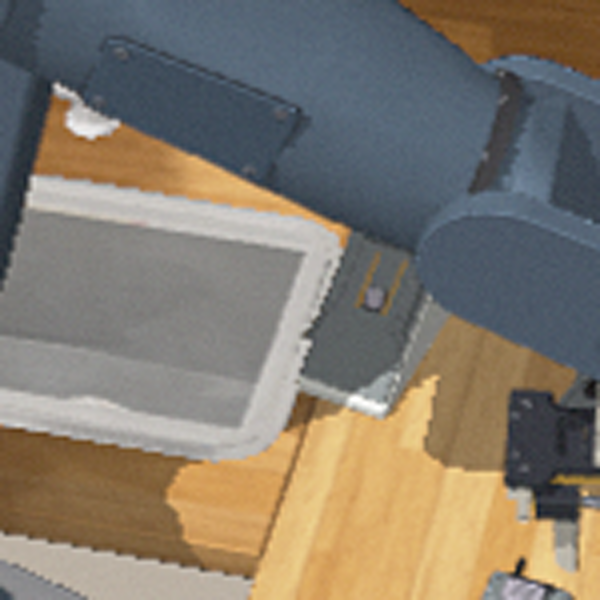

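```bash
cat > h.py <<'E'
import numpy as np,cv2
from cell import *
from scipy.spatial.transform import Rotation as Ro
def ray(cam,u,v):
    c=get_calibration(cam);T=c["extrinsics"];R=T[:3,:3];t=T[:3,3]
    d=R.T@np.array([(u-c["cx"])/c["fx"],(v-c["cy"])/c["fy"],1]);return -R.T@t,d
def onz(cam,u,v,z):
    o,d=ray(cam,u,v);return o+d*(z-o[2])/d[2]
def proj(cam,p):
    c=get_calibration(cam);q=c["extrinsics"]@np.append(p,1);return np.array([c["fx"]*q[0]/q[2]+c["cx"],c["fy"]*q[1]/q[2]+c["cy"]])
def st():
    s=read_state();R=Ro.from_rotvec(s["eef_rot"]).as_matrix();return s,R
def show(name,out,x0,y0,x1,y1,f,pts=[]):
    im=read_camera(name)[:,:,::-1].copy();cv2.imwrite("pics/raw_"+out,im)
    z=cv2.resize(im[y0:y1,x0:x1],None,fx=f,fy=f,interpolation=cv2.INTER_CUBIC)
    for p in pts:
        q=proj(name,p);cv2.circle(z,(int((q[0]-x0+.5)*f),int((q[1]-y0+.5)*f)),3,(0,0,255),-1)
    cv2.imwrite("pics/"+out,z);return im
E
python3 - <<'E'
import cv2,numpy as np
im=cv2.imread("pics/top0.png")
hsv=cv2.cvtColor(im,cv2.COLOR_BGR2HSV)
m=((hsv[:,:,1]<70)).astype(np.uint8)*255
r=[]
a=cv2.resize(m[125:245,215:375],None,fx=5,fy=5,interpolation=cv2.INTER_NEAREST)
cv2.imwrite("pics/m.png",a)
for (x0,y0,x1,y1,f,n) in [(305,145,355,225,7,"ch"),(230,165,285,240,8,"ju")]:
    cv2.imwrite(f"pics/{n}.png",cv2.resize(im[y0:y1,x0:x1],None,fx=f,fy=f,interpolation=cv2.INTER_CUBIC))
E
```

```text
(no output)
```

View pics/m.png

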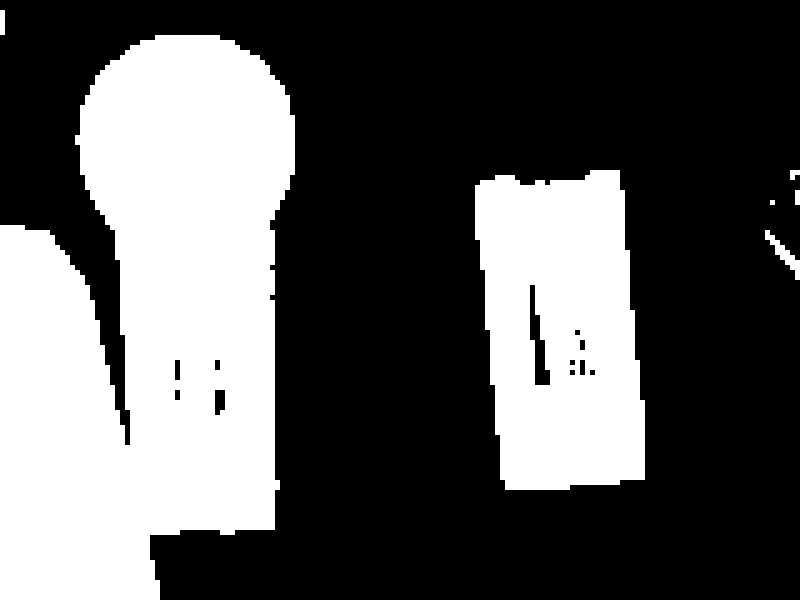

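View pics/ch.png

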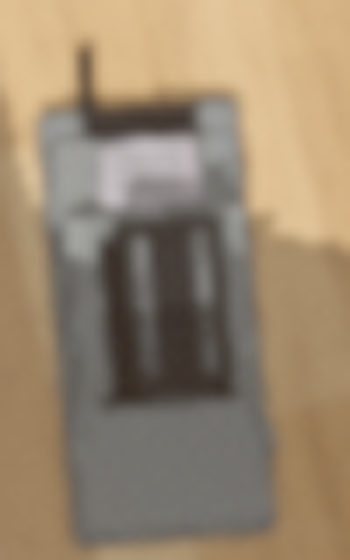

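View pics/ju.png

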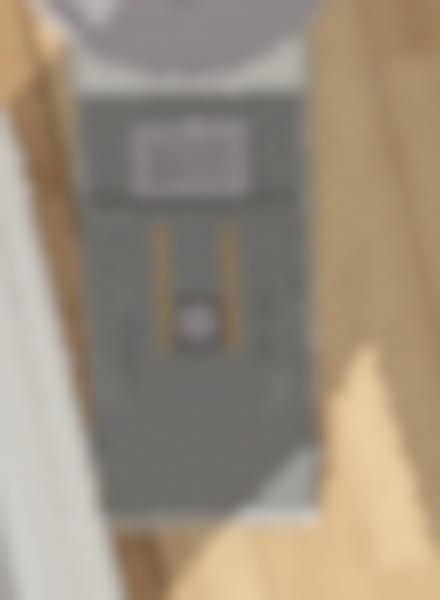

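```bash
cat > m1.py <<'E'
from h import *
np.set_printoptions(precision=4,suppress=True)
def P(z,off,f): return ((z[0]+.5)/f-.5+off[0],(z[1]+.5)/f-.5+off[1])
print("cam",ray("top",0,0)[0],ray("scene",0,0)[0])
ch=lambda a,z:onz("top",*P(a,(305,145),7),z)
for n,a,z in [("NL",(78,543),.026),("NR",(275,528),.026),("FL",(45,110),.026),("FR",(238,98),.026),("pad",(151,172),.041),("padL",(103,172),.041),("padR",(201,168),.041),("pFR",(217,222),.088),("pNR",(232,393),.088),("pNL",(110,403),.088)]:
    print(n,ch(a,z))
ju=lambda a,z:onz("top",*P(a,(230,165),8),z)
c=np.cos(np.pi/6);s=.5
for n,a,X,Z in [("NL",(105,512),-.088,0),("NR",(318,510),-.088,0),("nose",(197,322),-.009,.004),("pad",(189,159),.059,.015),("padL",(130,159),.059,.015),("padR",(248,159),.059,.015),("goldL",(162,287),-.0,.0),("goldR",(230,287),.0,.0),("FL",(80,95),.077,0),("FR",(305,95),.077,0)]:
    p=ju(a,.066+X*s+Z*c);print(n,p, "dx along from origin",X*c-Z*s)
E
python3 m1.py
```

```text
cam [ 0.3602 -0.2307  1.4281] [-0.5336 -0.7577  1.3153]
NL [ 0.4277 -0.3375  0.026 ]
NR [ 0.4358 -0.4187  0.026 ]
FL [ 0.6081 -0.3205  0.026 ]
FR [ 0.6151 -0.4009  0.026 ]
pad [ 0.5806 -0.3637  0.041 ]
padL [ 0.5802 -0.3439  0.041 ]
padR [ 0.5828 -0.3842  0.041 ]
pFR [ 0.5537 -0.3857  0.088 ]
pNR [ 0.4856 -0.3927  0.088 ]
pNL [ 0.4805 -0.3444  0.088 ]
NL [ 0.4041 -0.1266  0.022 ] dx along from origin -0.0762102355330306
NR [ 0.4067 -0.2037  0.022 ] dx along from origin -0.0762102355330306
nose [ 0.4705 -0.1602  0.065 ] dx along from origin -0.009794228634059949
pad [ 0.5228 -0.1582  0.1085] dx along from origin 0.043595498823281884
padL [ 0.5224 -0.138   0.1085] dx along from origin 0.043595498823281884
padR [ 0.5233 -0.1784  0.1085] dx along from origin 0.043595498823281884
goldL [ 0.4825 -0.1476  0.066 ] dx along from origin -0.0
goldR [ 0.483  -0.1716  0.066 ] dx along from origin 0.0
FL [ 0.5446 -0.1199  0.1045] dx along from origin 0.06668395609140178
FR [ 0.5464 -0.1972  0.1045] dx along from origin 0.06668395609140178
```

The charger yaws about 5.5° with home near (0.519, -0.369). The juicer rail yaws about 2.4° with its origin near (0.4805, -0.1605). First I'll turn the tool to the charger and close the jaw.

Request:
send_rows --increments '[0,0,0,0.107,0,0,0,0.107,0,0,0,0.107,0,0,0,0]' --jaw 0 --grip_force 20

```text
t: 0.43
tcp_pos: [0.2221, -0.503, 0.2374]
eef_rot: [-2.319, 2.119, 0.001]
contact_force: [1.4, 0.9, -0.2]
gripper_width: 0.0709
```

```bash
cat >> h.py <<'E'
def to(p,yaw=None):
    s,R=st();d=R.T@(np.array(p)-s["tcp_pos"])*1000
    a=np.degrees(np.arctan2(R[1,0],R[0,0]))
    print("t",round(s["t"],2),"tcp",s["tcp_pos"].round(4),"delta tool mm",d.round(1),"xaxis ang",round(a,2),"tilt",R[:,2].round(3),"F",s["contact_force"].round(1),"w",round(s["gripper_width"],4))
CH=np.array([.519,-.369,.026]);CY=np.radians(5.5)
def ch(x,y,z):return CH+[x*np.cos(CY)-y*np.sin(CY),x*np.sin(CY)+y*np.cos(CY),z]
E
python3 -c "
from h import *
to(ch(.060,0,.12))"
```

```text
t 0.43 tcp [ 0.2221 -0.503   0.2374] delta tool mm [-107.1 -367.7   91.4] xaxis ang -84.85 tilt [-0.     0.001 -1.   ] F [ 1.4  0.9 -0.2] w 0.0709
```

Request:
send_rows --increments '[-9,-31,0,0,-9,-31,0,0,-9,-31,0,0,-9,-31,0,0,-9,-31,0,0,-9,-31,0,0,-9,-31,0,0,-9,-31,0,0]'

```text
t: 1.1
tcp_pos: [0.4636, -0.407, 0.2374]
eef_rot: [2.329, -2.109, -0.001]
contact_force: [0.8, -0.5, -0.4]
gripper_width: 0.0176
```

Request:
send_rows --increments '[-9,-30,20,0,-9,-30,20,0,-9,-30,20,0,-8,-30,20,0,0,0,0,0,0,0,0,0]'

```text
t: 1.6
tcp_pos: [0.5787, -0.3605, 0.1557]
eef_rot: [2.329, -2.107, -0.005]
contact_force: [0.0, -0.7, -0.3]
gripper_width: 0.0004
```

```bash
python3 -c "
from h import *
to(ch(.060,0,.12))
im=show('top','a1.png',200,110,400,250,4)
im=show('scene','a1s.png',150,100,400,290,3)
"
```

```text
t 1.6 tcp [ 0.5787 -0.3605  0.1557] delta tool mm [2.7 0.2 9.7] xaxis ang -84.27 tilt [-0.003  0.002 -1.   ] F [ 0.  -0.7 -0.3] w 0.0004
```

View pics/a1.png

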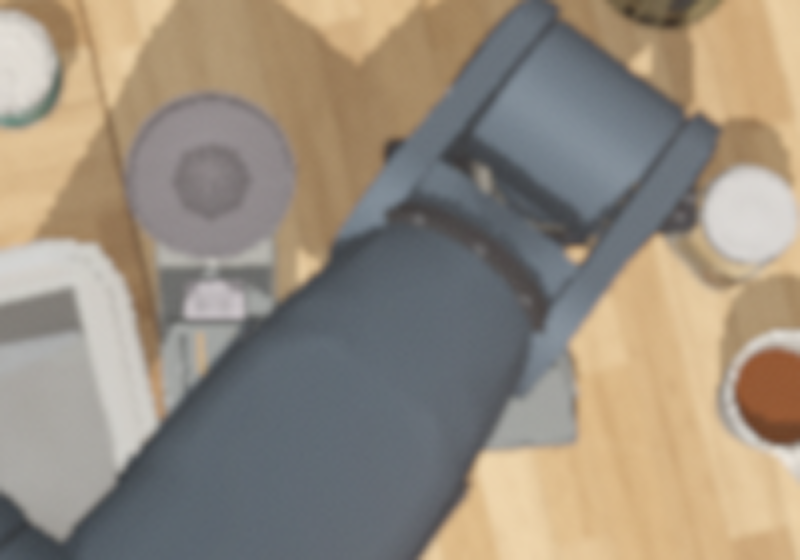

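View pics/a1s.png

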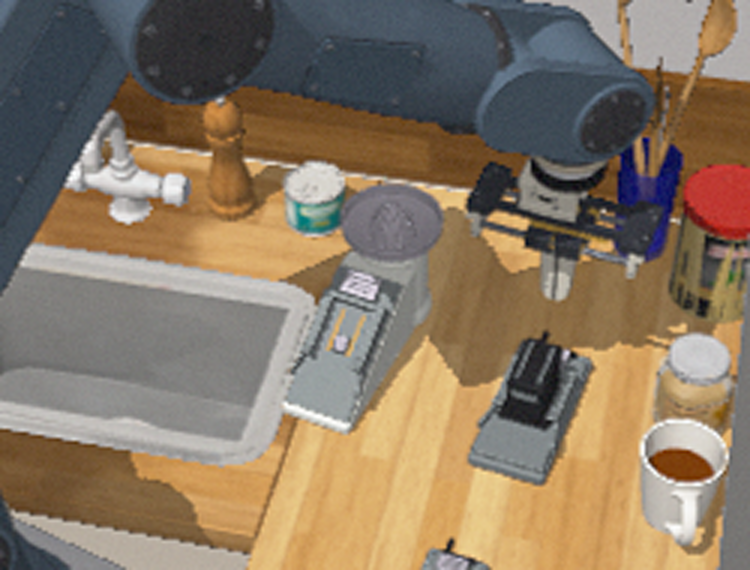

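```bash
python3 -c "
import cv2
im=cv2.imread('pics/raw_a1s.png')
for (x0,y0,x1,y1,f,n) in [(300,205,355,265,10,'chs'),(240,180,300,250,8,'jus')]:
    cv2.imwrite(f'pics/{n}.png',cv2.resize(im[y0:y1,x0:x1],None,fx=f,fy=f,interpolation=cv2.INTER_CUBIC))
"
```

```text
(no output)
```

View pics/chs.png

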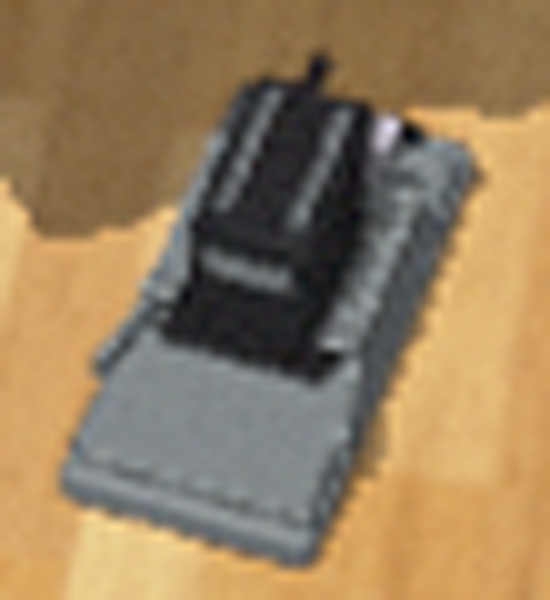

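View pics/jus.png

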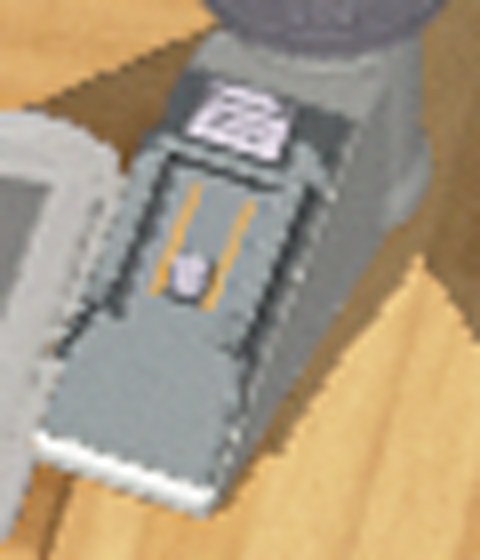

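```bash
cat > m2.py <<'E'
from h import *
np.set_printoptions(precision=4,suppress=True)
def P(z,off,f): return ((z[0]+.5)/f-.5+off[0],(z[1]+.5)/f-.5+off[1])
for n,a,z in [("pFL",(250,85),.088),("pFR",(370,107),.088),("pNR",(322,258),.088),("pNL",(197,240),.088),("flNL",(75,462),.026),("flNR",(310,517),.026)]:
    p=onz("scene",*P(a,(300,205),10),z);d=p-CH;print(n,p,"rail",d[0]*np.cos(CY)+d[1]*np.sin(CY),-d[0]*np.sin(CY)+d[1]*np.cos(CY))
JU=np.array([.4805,-.1605,.066]);JY=np.radians(2.4)
c=np.cos(np.pi/6);s=.5
for n,a,X,Z in [("NL",(38,435),-.088,0),("NR",(217,492),-.088,0),("nose",(190,275),-.009,.004),("pad",(242,122),.059,.015),("padL",(200,110),.059,.015),("padR",(283,135),.059,.015),("goldLt",(195,188),.0,.0),("goldRt",(248,208),.0,.0),("goldLb",(158,293),.0,.0),("goldRb",(210,307),.0,.0)]:
    o,d=ray("scene",*P(a,(240,180),8))
    # intersect the sloped plane
    ax=np.array([np.cos(JY)*c,np.sin(JY)*c,s]);ay=np.array([-np.sin(JY),np.cos(JY),0]);az=np.cross(ax,ay)
    p=o+d*(((JU+az*Z-o)@az)/(d@az));q=p-JU
    print(n,p,"rail",q@ax,q@ay, "expected x",X)
im=cv2.imread("pics/top0.png")
print("top:")
for n,a,X,Z in [("NL",(105,512),-.088,0),("NR",(318,510),-.088,0),("nose",(197,322),-.009,.004),("pad",(189,159),.059,.015),("goldLt",(162,225),0,0),("goldRt",(230,225),.0,.0),("goldLb",(162,350),0,0),("goldRb",(230,350),.0,.0),("FL",(80,95),.077,0),("FR",(305,95),.077,0)]:
    o,d=ray("top",*P(a,(230,165),8))
    p=o+d*(((JU+az*Z-o)@az)/(d@az));q=p-JU
    print(n,p,"rail",q@ax,q@ay, "expected x",X)
print("honey",onz("top",387,163.7,.11))
E
python3 m2.py
```

```text
pFL [ 0.5458 -0.3432  0.088 ] rail 0.029189767089293567 0.023158481944989973
pFR [ 0.5547 -0.3814  0.088 ] rail 0.03431357855514004 -0.015785862987154703
pNR [ 0.4885 -0.3938  0.088 ] rail -0.03277218832859505 -0.02175956741716123
pNL [ 0.4774 -0.3559  0.088 ] rail -0.04019562792232476 0.01704013175757142
flNL [ 0.4252 -0.3405  0.026 ] rail -0.09064049520431994 0.03731684737901757
flNR [ 0.4391 -0.4159  0.026 ] rail -0.0840269457026512 -0.038977403114014465
NL [ 0.3991 -0.1247  0.0199] rail -0.09219684954576206 0.03921667505441136 expected x -0.088
NR [ 0.405  -0.2053  0.0213] rail -0.08930407381817632 -0.04161640280325491 expected x -0.088
nose [ 0.4704 -0.1582  0.0648] rail -0.009261525463416258 0.002732032316422053 expected x -0.009
pad [ 0.5215 -0.1558  0.1071] rail 0.056230833557832136 0.002963627006472484 expected x 0.059
padL [ 0.5201 -0.1369  0.1067] rail 0.05548139473572172 0.0219300263962702 expected x 0.059
padR [ 0.5225 -0.1744  0.1072] rail 0.05644705502027143 -0.015644230575095504 expected x 0.059
goldLt [ 0.5028 -0.1431  0.0793] rail 0.02662164886344491 0.0164368570475
[... 583 characters left out ...]
ted x -0.009
pad [ 0.5229 -0.1581  0.1079] rail 0.05772067291690726 0.0005865416923994744 expected x 0.059
goldLt [ 0.503  -0.1478  0.0793] rail 0.02658290981506553 0.011760670179590076 expected x 0
goldRt [ 0.5036 -0.1715  0.0791] rail 0.026124103051176698 -0.011992649102767995 expected x 0.0
goldLb [ 0.461  -0.1476  0.0551] rail -0.02187303153162122 0.013727554924078659 expected x 0
goldRb [ 0.4616 -0.1717  0.0548] rail -0.022345338704294424 -0.010391506607601452 expected x 0.0
FL [ 0.5447 -0.1198  0.104 ] rail 0.07597844045790711 0.037968433407877075 expected x 0.077
FR [ 0.5466 -0.1972  0.1033] rail 0.07450473700659485 -0.03940583241730572 expected x 0.077
honey [ 0.5887 -0.5236  0.11  ]
```

```bash
cat > m3.py <<'E'
from h import *
np.set_printoptions(precision=4,suppress=True)
def edge(im,cam,a,b,z,name,ax='h',half=4):
    # a,b: pixel ends of edge; sample profiles perpendicular, strongest gradient subpixel
    hsv=im.astype(np.float32); g=hsv[:,:,2]-hsv[:,:,0]  # red-blue: wood high, grey low
    a=np.array(a,float);b=np.array(b,float);d=(b-a)/np.linalg.norm(b-a);n=np.array([-d[1],d[0]])
    pts=[]
    for t in np.linspace(.08,.92,40):
        q=a+(b-a)*t;u=np.arange(-half,half+.01,.2)
        xy=(q+u[:,None]*n).astype(np.float32)
        pr=cv2.remap(g,xy[None,:,0],xy[None,:,1],cv2.INTER_LINEAR)[0]
        lo,hi=pr[:5].mean(),pr[-5:].mean()
        if abs(hi-lo)<20: continue
        m=(lo+hi)/2;k=np.where((pr[:-1]-m)*(pr[1:]-m)<=0)[0]
        if len(k)!=1: continue
        k=k[0];uu=u[k]+.2*(m-pr[k])/(pr[k+1]-pr[k]);pts.append(q+uu*n)
    if len(pts)<8: print(name,"few",len(pts));return
    pts=np.array(pts,np.float32);vx,vy,x0,y0=cv2.fitLine(pts,cv2.DIST_HUBER,0,.01,.01).ravel()
    t=[(p-[x0,y0])@[vx,vy] for p in (a,b)]
    w=[onz(cam,x0+vx*k,y0+vy*k,z) for k in t]
    dd=w[1]-w[0];print(name,len(pts),w[0],w[1],"ang",np.degrees(np.arctan2(dd[1],dd[0])).round(2))
top=cv2.imread("pics/top0.png");sc=cv2.imread("pics/raw_a1s.png")
P=lambda z,off,f:((z[0]+.5)/f-.5+off[0],(z[1]+.5)/f-.5+off[1])
T=lambda x,y:P((x,y),(305,145),7)
edge(top,"top",T(78,543),T(45,110),.026,"chL top")
edge(top,"top",T(275,528),T(238,98),.026,"chR top")
edge(top,"top",T(78,543),T(275,528),.026,"chN top")
J=lambda x,y:P((x,y),(230,165),8)
edge(top,"top",J(318,510),J(305,95),.066,"juR top",half=3)
edge(top,"top",J(105,520),J(318,520),.022,"juN top",half=3)
S=lambda x,y:P((x,y),(300,205),10)
edge(sc,"scene",S(65,490),S(300,560),.010,"chN sc",half=3)
edge(sc,"scene",S(320,550),S(480,180),.013,"chR sc",half=3)
edge(sc,"scene",S(65,470),S(240,85),.026,"chL sc",half=3)
E
python3 m3.py
python3 - <<'E'
import sys;sys.path.insert(0,'.')
from h import *
# reprojection check at two yaws
im=cv2.imread("pics/raw_a1s.png");tp=cv2.imread("pics/top0.png")
out=[]
for img,cam,(x0,y0,x1,y1),f in [(im,"scene",(295,200,360,270),6),(tp,"top",(295,145,360,225),6)]:
    z=cv2.resize(img[y0:y1,x0:x1],None,fx=f,fy=f,interpolation=cv2.INTER_CUBIC)
    for y,col in [(5.5,(0,0,255)),(9,(0,255,0))]:
        a=np.radians(y)
        pts=[]
        for X,Y in [(-.035,-.021),(.035,-.021),(.035,.021),(-.035,.021)]:
            p=CH+[X*np.cos(a)-Y*np.sin(a),X*np.sin(a)+Y*np.cos(a),.062];q=proj(cam,p);pts.append([(q[0]-x0+.5)*f,(q[1]-y0+.5)*f])
        cv2.polylines(z,[np.array(pts).astype(int)],True,col,1)
        pts=[]
        for X,Y in [(-.088,-.043),(.097,-.043),(.097,.043),(-.088,.043)]:
            p=CH+[X*np.cos(a)-Y*np.sin(a),X*np.sin(a)+Y*np.cos(a),0];q=proj(cam,p);pts.append([(q[0]-x0+.5)*f,(q[1]-y0+.5)*f])
        cv2.polylines(z,[np.array(pts).astype(int)],True,col,1)
    out.append(cv2.copyMakeBorder(z,0,480-z.shape[0],0,0,cv2.BORDER_CONSTANT))
cv2.imwrite("pics/rp.png",np.hstack(out))
E
```

```text
chL top 40 [ 0.4274 -0.3353  0.026 ] [ 0.6077 -0.317   0.026 ] ang 5.78
chR top 40 [ 0.436 -0.42   0.026] [ 0.6149 -0.3999  0.026 ] ang 6.4
chN top 40 [ 0.4259 -0.3377  0.026 ] [ 0.4343 -0.4189  0.026 ] ang -84.12
juR top 40 [ 0.4053 -0.2055  0.066 ] [ 0.5519 -0.1976  0.066 ] ang 3.08
juN top 40 [ 0.3988 -0.1268  0.022 ] [ 0.4017 -0.2039  0.022 ] ang -87.81
chN sc 40 [ 0.4222 -0.3382  0.01  ] [ 0.4301 -0.4165  0.01  ] ang -84.22
chR sc 40 [ 0.4382 -0.4212  0.013 ] [ 0.6074 -0.4024  0.013 ] ang 6.35
chL sc 40 [ 0.421  -0.3367  0.026 ] [ 0.599  -0.3172  0.026 ] ang 6.27
```

View pics/rp.png

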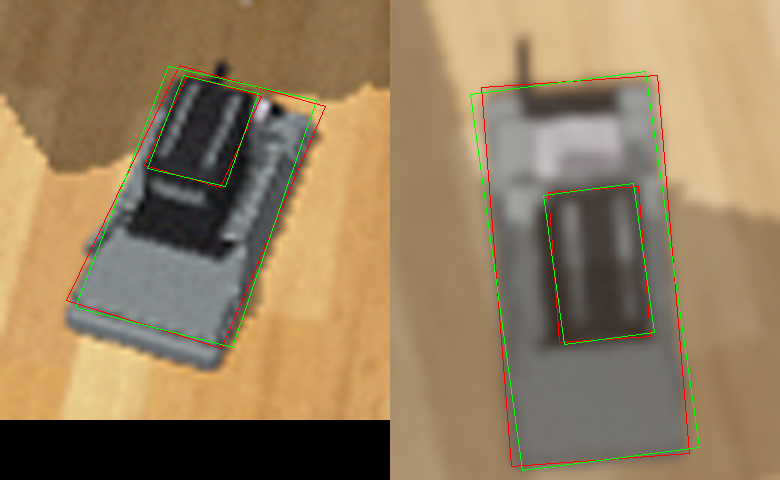

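```bash
sed -i 's/^CH=.*/CH=np.array([.5185,-.3685,.026]);CY=np.radians(6.1)/' h.py; python3 -c "
from h import *
s,R=st();p=s['tcp_pos']
print(proj('scene',p+[0,0,-.019]))
to(ch(.060,0,.040))
im=cv2.imread('pics/raw_a1s.png');cv2.imwrite('pics/g.png',cv2.resize(im[150:215,300:380],None,fx=9,fy=9,interpolation=cv2.INTER_CUBIC))
"
```

```text
[335.06158424 197.53084643]
t 1.7 tcp [ 0.578  -0.3622  0.158 ] delta tool mm [-0.1 -0.1 92. ] xaxis ang -84.47 tilt [ 0. -0. -1.] F [ 0.3  0.3 -0.4] w 0.0006
```

View pics/g.png

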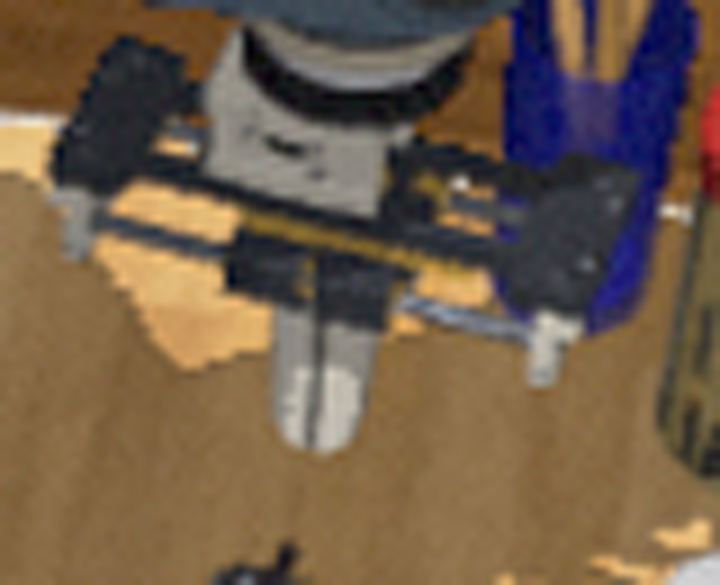

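Request:
send_rows --increments '[0,0,23,0,0,0,23,0,0,0,22,0,0,0,20,0,0,0,0,0]'

```text
t: 2.12
tcp_pos: [0.5761, -0.3617, 0.0669]
eef_rot: [2.323, -2.114, -0.007]
contact_force: [-0.6, -0.3, -1.5]
gripper_width: 0.0006
```

Request:
send_rows --increments '[0,0,3,0,0,0,3,0,0,0,3,0,0,0,0,0]'

```text
t: 2.45
tcp_pos: [0.5785, -0.3621, 0.0614]
eef_rot: [-2.324, 2.114, -0.002]
contact_force: [-0.3, -0.6, 0.6]
gripper_width: 0.0002
```

Request:
send_rows --increments '[0,0,2,0,0,0,2,0,0,0,2,0,0,0,2,0,0,0,0,0,0,0,0,0]'

```text
t: 2.95
tcp_pos: [0.5784, -0.3617, 0.0525]
eef_rot: [-2.324, 2.114, 0.0]
contact_force: [0.5, -1.2, 0.8]
gripper_width: 0.0006
```

```bash
python3 -c "
from h import *
im=show('scene','a2s.png',280,150,380,270,5)
to(ch(.060,0,.025))
"
```

```text
t 3.0 tcp [ 0.5784 -0.3618  0.0526] delta tool mm [0.3 0.3 1.6] xaxis ang -84.57 tilt [ 0. -0. -1.] F [-0.1 -1.   1.3] w 0.0004
```

View pics/a2s.png

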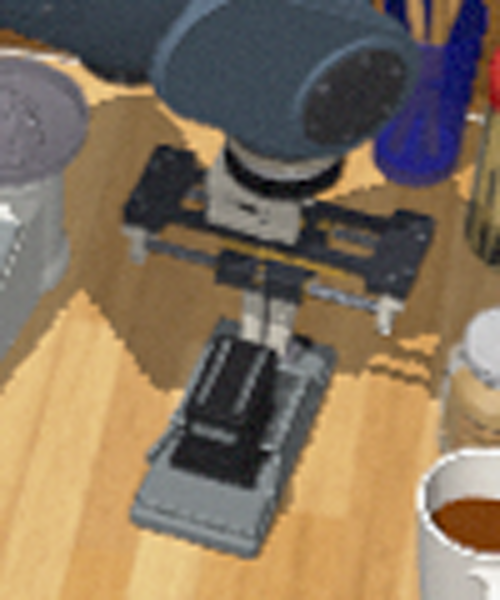

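```bash
python3 -c "
from h import *
im=cv2.imread('pics/raw_a2s.png');x0,y0,f=300,205,9
z=cv2.resize(im[205:270,300:360],None,fx=f,fy=f,interpolation=cv2.INTER_CUBIC)
for dx,col in [(0,(0,0,255)),(-.018,(0,255,0))]:
    pts=[(proj('scene',ch(dx+X,Y,.062))-[x0-.5,y0-.5])*f for X,Y in [(-.035,-.021),(.035,-.021),(.035,.021),(-.035,.021)]]
    cv2.polylines(z,[np.array(pts).astype(int)],True,col,1)
cv2.imwrite('pics/a2z.png',z)
"
```

```text
(no output)
```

View pics/a2z.png

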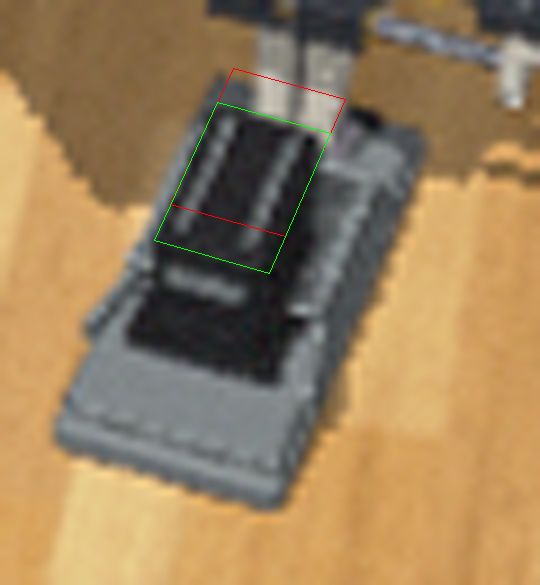

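Request:
send_rows --increments '[0,0,-20,0,0,0,-30,0,0,0,-30,0,0,0,-30,0,0,0,0,0,0,0,0,0]' --jaw 93

```text
t: 3.5
tcp_pos: [0.5788, -0.362, 0.1642]
eef_rot: [-2.324, 2.113, -0.004]
contact_force: [-1.0, 0.7, -0.5]
gripper_width: 0.0358
```

```bash
python3 -c "
from h import *
to(ch(-.012,0,.045))
im=show('top','a3.png',215,125,375,245,5)
"
```

```text
t 3.5 tcp [ 0.5788 -0.362   0.1642] delta tool mm [ 0.7 72.9 93. ] xaxis ang -84.56 tilt [ 0.002 -0.001 -1.   ] F [-1.   0.7 -0.5] w 0.0358
```

Request:
send_rows --increments '[0.2,18,0,-0.011,0.2,18,0,0,0.2,18,0,0,0,19,0,0,0,0,0,0,0,0,0,0,0,0,0,0,0,0,0,0]'

```text
t: 4.22
tcp_pos: [0.5064, -0.3696, 0.162]
eef_rot: [-2.336, 2.1, 0.001]
contact_force: [-0.7, 0.4, 0.3]
gripper_width: 0.0916
```

```bash
python3 -c "
from h import *
to(ch(-.012,0,.045))
im=show('scene','a4s.png',270,130,390,260,5)
"
```

```text
t 4.22 tcp [ 0.5064 -0.3696  0.162 ] delta tool mm [ 0.3 -0.2 91. ] xaxis ang -83.91 tilt [-0.     0.001 -1.   ] F [-0.7  0.4  0.3] w 0.0916
```

View pics/a4s.png

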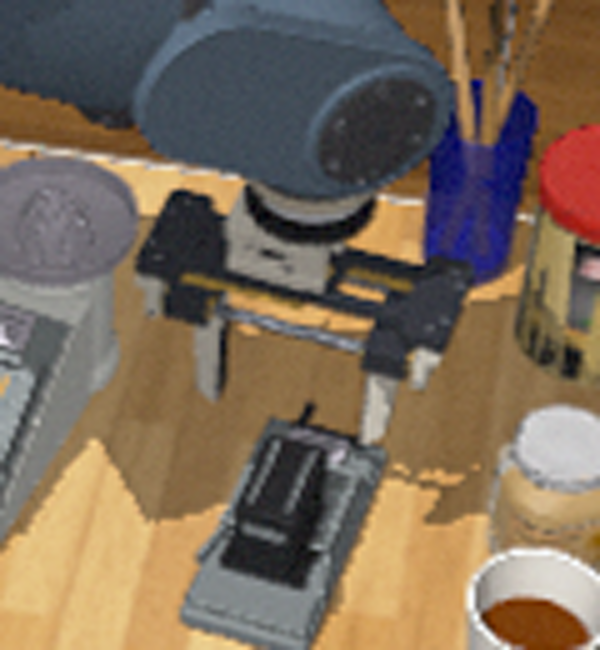

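Request:
send_rows --increments '[0,0,22,0,0,0,22,0,0,0,22,0,0,0,20,0,0,0,5,0,0,0,0,0]'

```text
t: 4.77
tcp_pos: [0.5056, -0.3692, 0.0702]
eef_rot: [2.336, -2.1, -0.004]
contact_force: [-0.6, -1.2, 0.1]
gripper_width: 0.0931
```

Request:
send_rows --increments '[0,0,0,0,0,0,0,0,0,0,0,0,0,0,0,0,0,0,0,0,0,0,0,0,0,0,0,0,0,0,0,0]' --jaw 30 --grip_force 25

```text
t: 5.43
tcp_pos: [0.5058, -0.3699, 0.0717]
eef_rot: [-2.336, 2.101, -0.0]
contact_force: [0.3, -0.5, 0.7]
gripper_width: 0.0444
```

```bash
python3 -c "
from h import *
to(ch(-.081,0,.0465))
"
```

```text
t 5.43 tcp [ 0.5058 -0.3699  0.0717] delta tool mm [-0.  68.2 -0.8] xaxis ang -83.94 tilt [ 0. -0. -1.] F [ 0.3 -0.5  0.7] w 0.0444
```

Request:
send_rows --increments '[0,0,0,0,0,0,0,0]'

```text
t: 5.6
tcp_pos: [0.5058, -0.3698, 0.0717]
eef_rot: [-2.336, 2.101, 0.0]
contact_force: [-0.6, 0.7, 2.3]
gripper_width: 0.0418
```

Request:
send_rows --increments '[0,4,-1,0,0,10,0,0,0,12,0,0,0,12,0,0,0,12,0,0,0,12,0,0,0,10,0,0,0,0,0,0]'

```text
t: 6.27
tcp_pos: [0.4322, -0.3776, 0.0725]
eef_rot: [2.334, -2.102, -0.002]
contact_force: [0.0, -0.2, -3.4]
gripper_width: 0.0421
```

```bash
python3 -c "
from h import *
to(ch(-.081,0,.0465))
im=show('scene','a5s.png',270,130,390,260,5)
"
```

```text
t 6.27 tcp [ 0.4322 -0.3776  0.0725] delta tool mm [ 0.1 -5.8  0. ] xaxis ang -84.01 tilt [-0.001  0.001 -1.   ] F [ 0.  -0.2 -3.4] w 0.0421
```

View pics/a5s.png

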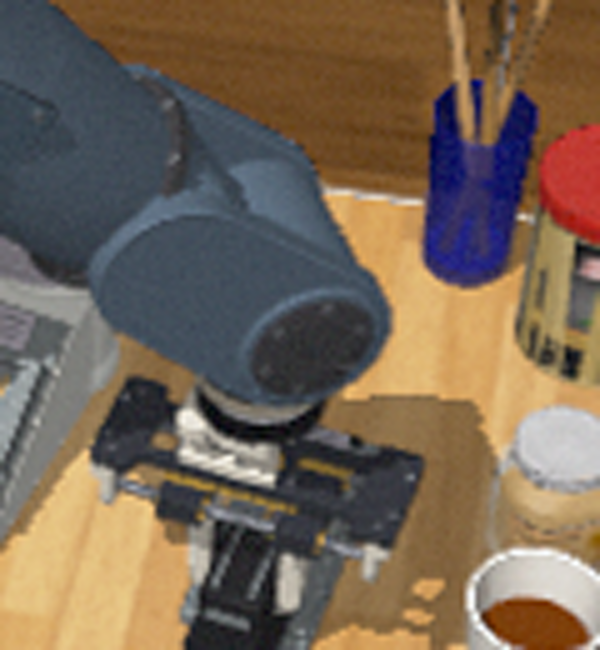

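Request:
send_rows --increments '[0,0,-10,0,0,0,-20,0,0,0,-25,0,0,0,-25,0,0,0,-20,0,0,0,0,0]'

```text
t: 6.82
tcp_pos: [0.4362, -0.3787, 0.1775]
eef_rot: [2.336, -2.1, 0.012]
contact_force: [0.4, -0.1, -2.4]
gripper_width: 0.0419
```

```bash
cat >> h.py <<'E'
JU=np.array([.4805,-.1595,.066]);JY=np.radians(2.3)
def ju(x,y,z):
    c,s=np.cos(np.pi/6),.5
    ax=np.array([np.cos(JY)*c,np.sin(JY)*c,s]);ay=np.array([-np.sin(JY),np.cos(JY),0]);az=np.cross(ax,ay)
    return JU+ax*x+ay*y+az*z
def tcpj(X,Y=0,Z=.0015,gx=.006,gz=.0457): return ju(X+gx,Y,Z+gz)
E
python3 -c "
from h import *
print(tcpj(-.075)); to(tcpj(-.075)+[-.01,0,.08])
im=show('top','a6.png',215,125,375,245,5)
im=show('scene','a6s.png',240,130,400,270,5)
"
```

```text
[ 0.3972114  -0.16284522  0.0723764 ]
t 6.82 tcp [ 0.4362 -0.3787  0.1775] delta tool mm [-220.    25.9   23.7] xaxis ang -83.9 tilt [ 0.005 -0.005 -1.   ] F [ 0.4 -0.1 -2.4] w 0.0419
```

View pics/a6s.png

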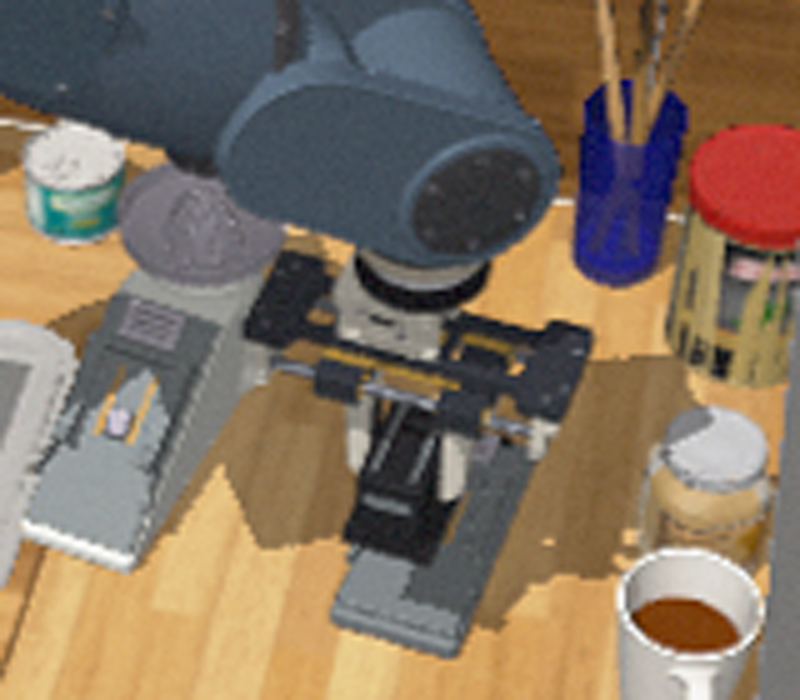

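Request:
send_rows --increments '[-15,5,0,0,-31,5,0,0,-31,5,0,0,-31,5,0,0,-31,5,0,0,-31,0,0,0,-31,0,0,0,-15,0,0,0]'

```text
t: 7.58
tcp_pos: [0.3851, -0.1622, 0.1713]
eef_rot: [2.337, -2.099, -0.006]
contact_force: [0.7, -0.6, -2.9]
gripper_width: 0.0419
```

Request:
send_rows --increments '[0,0,5,0.033,0,0,5,0.033,0,0,5,0,0,0,0,0,0,0,0,0]'

```text
t: 8.0
tcp_pos: [0.3862, -0.1652, 0.1569]
eef_rot: [2.266, -2.176, -0.003]
contact_force: [-0.1, -0.5, -1.9]
gripper_width: 0.0418
```

```bash
python3 -c "
from h import *
to(tcpj(-.075)+[0,0,.06])
im=show('scene','a7s.png',200,150,320,280,5)
im=show('top','a7.png',215,125,375,245,5)
"
```

```text
t 8.0 tcp [ 0.3862 -0.1652  0.1569] delta tool mm [ -1.9 -11.1  24.5] xaxis ang -87.67 tilt [-0.002  0.001 -1.   ] F [-0.1 -0.5 -1.9] w 0.0418
```

View pics/a7s.png

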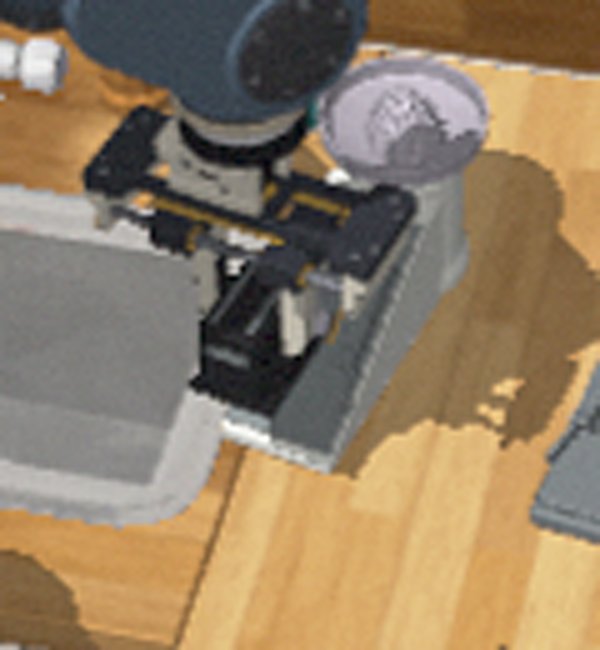

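View pics/a7.png

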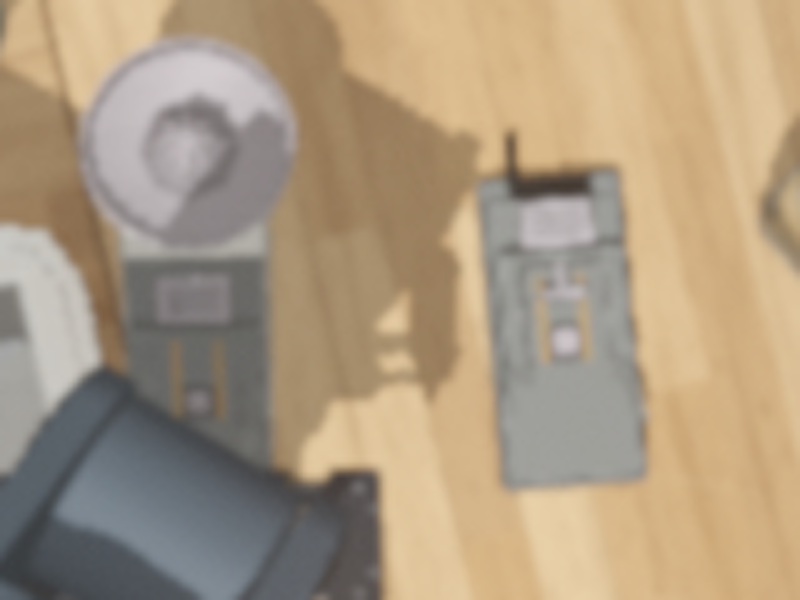

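```bash
python3 -c "
from h import *
def ov(img,cam,box,f,polys,out):
    x0,y0,x1,y1=box
    z=cv2.resize(img[y0:y1,x0:x1],None,fx=f,fy=f,interpolation=cv2.INTER_CUBIC)
    for pl,col in polys:
        pts=[(proj(cam,p)-[x0-.5,y0-.5])*f for p in pl]
        cv2.polylines(z,[np.array(pts).round().astype(int)],True,col,1)
    return z
im=cv2.imread('pics/raw_a6s.png');p=np.array([.4362,-.3787,.1775]);p=np.array([.4345,-.378,.1775])
a=CY
def box(p,a,zs):
    return [p+[X*np.cos(a)-Y*np.sin(a),X*np.sin(a)+Y*np.cos(a),zs] for X,Y in [(-.041,-.021),(.029,-.021),(.029,.021),(-.041,.021)]]
z1=ov(im,'scene',(300,190,350,250),9,[(box(p,CY,.0163),(0,255,0))],'')
im=cv2.imread('pics/raw_a7s.png')
s,R=st();p=s['tcp_pos'];print(p)
z2=ov(im,'scene',(225,190,285,250),9,[(box(p,JY,.0163),(0,255,0)),([ju(x,y,0) for x,y in [(-.088,-.039),(.077,-.039),(.077,.039),(-.088,.039)]],(0,0,255))],'')
h=max(z1.shape[0],z2.shape[0]);cv2.imwrite('pics/ov.png',np.hstack([z1,z2])[:600,:800] if 0 else cv2.resize(np.hstack([z1,z2]),(800,436)))
im=cv2.imread('pics/raw_a1s.png')
z3=ov(im,'scene',(235,180,300,250),8,[([ju(x,y,0) for x,y in [(-.088,-.039),(.077,-.039),(.077,.039),(-.088,.039)]],(0,0,255)),([ju(x,y,.015) for x,y in [(.046,-.02),(.072,-.02),(.072,.02),(.046,.02)]],(0,255,0)),([ju(-.09,0,0),ju(.04,0,0)],(255,0,0))],'')
im=cv2.imread('pics/top0.png')
z4=ov(im,'top',(230,160,270,230),8,[([ju(x,y,0) for x,y in [(-.088,-.039),(.077,-.039),(.077,.039),(-.088,.039)]],(0,0,255)),([ju(x,y,.015) for x,y in [(.046,-.02),(.072,-.02),(.072,.02),(.046,.02)]],(0,255,0)),([ju(-.09,0,0),ju(.04,0,0)],(255,0,0))],'')
cv2.imwrite('pics/ov2.png',np.hstack([z3,z4])[:,:800])
q=onz('top',(565.5)/5-.5+215,(340.5)/5-.5+125,.031)-CH
print('ch nose top in rail',q[0]*np.cos(CY)+q[1]*np.sin(CY),-q[0]*np.sin(CY)+q[1]*np.cos(CY))
"
```

```text
[ 0.38654818 -0.16542462  0.157473  ]
ch nose top in rail -0.004819428846482884 -0.000949627390889644
```

View pics/ov.png

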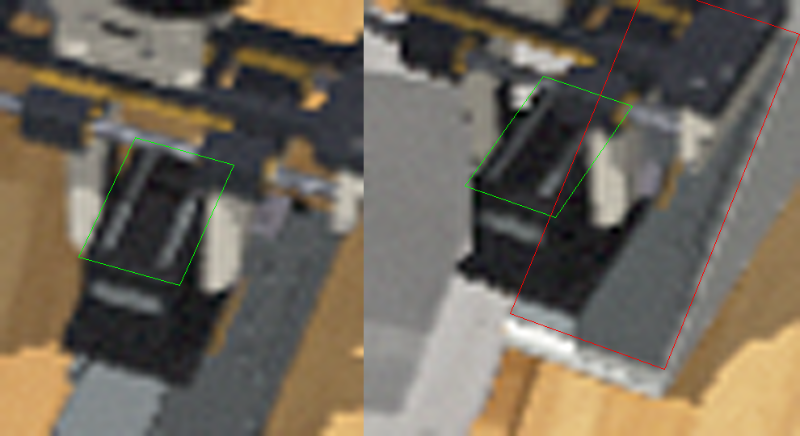

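View pics/ov2.png

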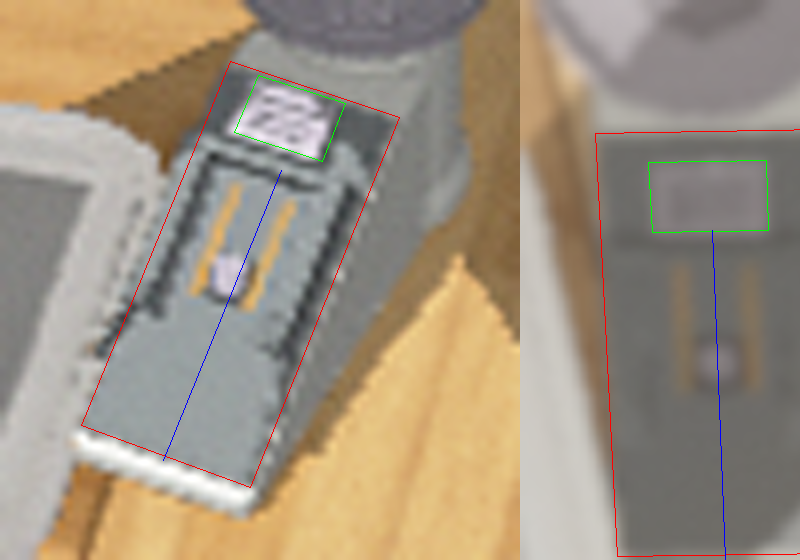

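Request:
send_rows --increments '[-1.2,-5,10,0,-1.2,-5,14,0,0,-1,16,0,0,0,16,0,0,0,10,0,0,0,0,0,0,0,0,0]'

```text
t: 8.68
tcp_pos: [0.3975, -0.1624, 0.0912]
eef_rot: [2.265, -2.177, -0.002]
contact_force: [-1.1, -0.3, -3.2]
gripper_width: 0.0418
```

```bash
python3 -c "
from h import *
to(tcpj(-.075,.0005))
im=show('scene','a8s.png',200,150,320,280,5)
"
```

```text
t 8.68 tcp [ 0.3975 -0.1624  0.0912] delta tool mm [-0.1  0.3 18.8] xaxis ang -87.72 tilt [-0.001  0.001 -1.   ] F [-1.1 -0.3 -3.2] w 0.0418
```

View pics/a8s.png

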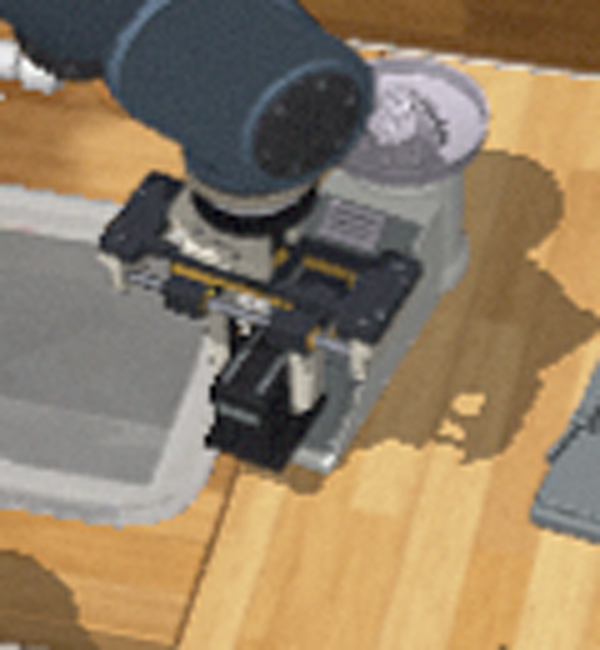

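Now I'll ease the grip and lower the pack so the slope tips its nose up.

Request:
send_rows --increments '[0,0,2,0,0,0,2,0,0,0,2,0,0,0,2,0,0,0,0,0,0,0,0,0]' --grip_force 12

```text
t: 9.23
tcp_pos: [0.3974, -0.1625, 0.0836]
eef_rot: [2.265, -2.177, -0.0]
contact_force: [0.3, 0.2, -2.9]
gripper_width: 0.0416
```

Request:
send_rows --increments '[0,0,2,0,0,0,2,0,0,0,0,0]'

```text
t: 9.48
tcp_pos: [0.3973, -0.1626, 0.0796]
eef_rot: [2.265, -2.176, -0.0]
contact_force: [-2.7, -1.2, 0.0]
gripper_width: 0.0418
```

Request:
send_rows --increments '[0,0,2,0,0,0,1,0,0,0,0,0]'

```text
t: 9.73
tcp_pos: [0.3972, -0.1626, 0.0768]
eef_rot: [2.265, -2.176, -0.001]
contact_force: [-5.2, -1.5, 5.1]
gripper_width: 0.0416
```

Request:
send_rows --increments '[0,0,1,0,0,0,1,0,0,0,1,0,0,0,0,0]'

```text
t: 10.07
tcp_pos: [0.3971, -0.1626, 0.0738]
eef_rot: [2.265, -2.176, -0.001]
contact_force: [-5.6, -1.8, 6.8]
gripper_width: 0.0416
```

```bash
python3 -c "
from h import *
to(tcpj(-.075,.0005))
im=show('scene','a9s.png',220,190,290,260,8)
"
```

```text
t 10.07 tcp [ 0.3971 -0.1626  0.0738] delta tool mm [-0.2 -0.1  1.4] xaxis ang -87.71 tilt [-0.001 -0.    -1.   ] F [-5.6 -1.8  6.8] w 0.0416
```

View pics/a9s.png

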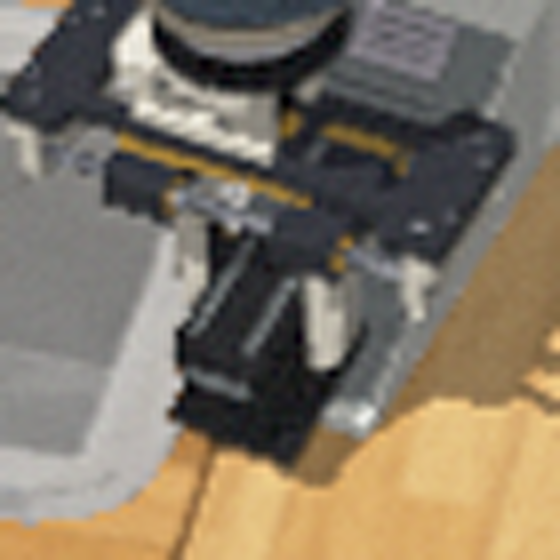

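```bash
cat >> h.py <<'E'
def packpts(th,tcp,yaw,gx=.006,gz=.0457):
    c,s=np.cos(th),np.sin(th);ex=np.array([np.cos(yaw)*c,np.sin(yaw)*c,s]);ey=np.array([-np.sin(yaw),np.cos(yaw),0]);ez=np.cross(ex,ey)
    return lambda x,y,z: tcp+ex*(x-gx)+ey*y+ez*(z-gz)
E
python3 -c "
from h import *
s,R=st();p=s['tcp_pos']
im=cv2.imread('pics/raw_a9s.png');x0,y0,f=225,200,10
out=[]
for th in (15,23,30):
    z=cv2.resize(im[200:255,225:278],None,fx=5*1,fy=5,interpolation=cv2.INTER_CUBIC);f=5
    P=packpts(np.radians(th),p,JY)
    for poly,col in [([(-.035,-.021,.062),(.035,-.021,.062),(.035,.021,.062),(-.035,.021,.062)],(0,255,0)),([(-.035,-.028,0),(-.035,.028,0),(-.035,.028,.008),(-.035,-.028,.008)],(0,0,255)),([(-.035,-.021,.008),(-.035,.021,.008),(-.035,.021,.062),(-.035,-.021,.062)],(0,255,255))]:
        pts=[(proj('scene',P(*q))-[x0-.5,y0-.5])*f for q in poly];cv2.polylines(z,[np.array(pts).round().astype(int)],True,col,1)
    out.append(z)
cv2.imwrite('pics/th.png',np.hstack(out)); print(out[0].shape)
"
```

```text
(275, 265, 3)
```

View pics/th.png

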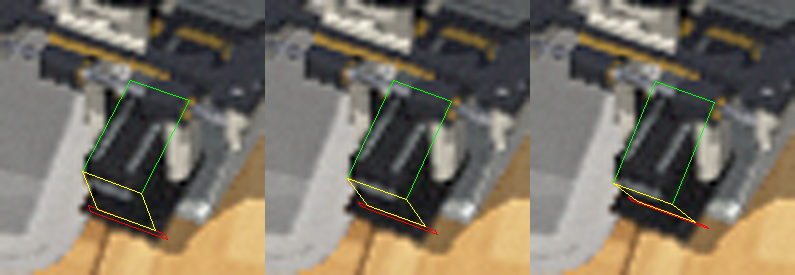

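```bash
cat > th.py <<'E'
from h import *
import sys
def run(src,out,ths,tcp=None,box=(225,200,278,255),f=7.5):
    s,R=st();p=s['tcp_pos'] if tcp is None else tcp
    im=cv2.imread(src);x0,y0,x1,y1=box;o=[]
    for th in ths:
        z=cv2.resize(im[y0:y1,x0:x1],None,fx=f,fy=f,interpolation=cv2.INTER_CUBIC)
        z=np.clip(z.astype(float)*1.5+15,0,255).astype(np.uint8)
        P=packpts(np.radians(th),p,JY)
        for poly,col in [([(-.035,-.021,.062),(.035,-.021,.062),(.035,.021,.062),(-.035,.021,.062)],(0,255,0)),([(-.035,-.028,0),(-.035,.028,0),(-.035,.028,.008),(-.035,-.028,.008)],(0,0,255))]:
            pts=[(proj('scene',P(*q))-[x0-.5,y0-.5])*f for q in poly];cv2.polylines(z,[np.array(pts).round().astype(int)],True,col,1)
        o.append(z)
    cv2.imwrite(out,np.hstack(o))
if __name__=="__main__": run(sys.argv[1],sys.argv[2],[float(a) for a in sys.argv[3:]])
E
python3 th.py pics/raw_a9s.png pics/th2.png 5 15
```

```text
(no output)
```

View pics/th2.png

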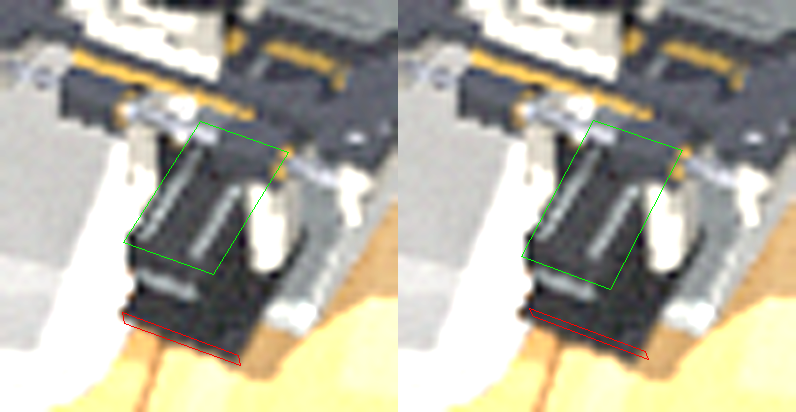

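Request:
send_rows --increments '[0,0,0,0,0,0,0,0,0,0,0,0,0,0,0,0]' --grip_force 4

```text
t: 10.45
tcp_pos: [0.3973, -0.1625, 0.0736]
eef_rot: [2.265, -2.177, -0.0]
contact_force: [-3.4, -2.8, 2.9]
gripper_width: 0.0421
```

```bash
python3 -c "
from h import *
to(tcpj(-.075,.0005))
im=show('scene','b1s.png',220,190,290,260,8)
"; python3 th.py pics/raw_b1s.png pics/th3.png 10 20
```

```text
t 10.45 tcp [ 0.3973 -0.1625  0.0736] delta tool mm [-0.2  0.1  1.2] xaxis ang -87.72 tilt [-0. -0. -1.] F [-3.4 -2.8  2.9] w 0.0421
```

View pics/th3.png

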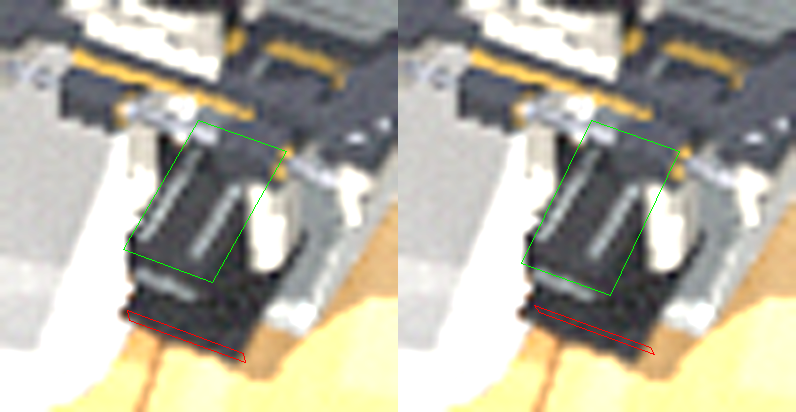

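```bash
python3 -c "
import cv2,numpy as np
o=[]
for n,dx,dy in (('a8s',0,0),('b1s',0,0)):
    im=cv2.imread(f'pics/raw_{n}.png')[210:258,232:276]
    z=cv2.resize(im,None,fx=9,fy=9,interpolation=cv2.INTER_CUBIC).astype(float)*2.2+10
    o.append(np.clip(z,0,255).astype(np.uint8))
cv2.imwrite('pics/cmp.png',np.hstack(o))
"
python3 - <<'E'
import sys;sys.path.insert(0,'.')
from h import *
for th,p in [(0,np.array([.3975,-.1624,.0912]))]+[(t,np.array([.3973,-.1625,.0736])) for t in (5,10,15,20,25,30)]:
    P=packpts(np.radians(th),p,JY)
    f=lambda *q:((proj('scene',P(*q))-[231.5,209.5])*9).round(0)
    print(th,"topRL",f(-.035,.021,.062),"topRR",f(-.035,-.021,.062),"footL",f(-.035,.028,0),"footR",f(-.035,-.028,0),"noseR",f(.035,-.028,.008))
E
```

```text
0 topRL [ 83. 157.] topRR [191. 196.] footL [ 77. 267.] footR [217. 318.] noseR [305. 168.]
5 topRL [ 85. 200.] topRR [192. 239.] footL [ 86. 297.] footR [225. 348.] noseR [310. 190.]
10 topRL [ 84. 209.] topRR [192. 248.] footL [ 92. 294.] footR [231. 345.] noseR [314. 179.]
15 topRL [ 84. 218.] topRR [191. 256.] footL [ 99. 290.] footR [237. 340.] noseR [317. 168.]
20 topRL [ 85. 225.] topRR [191. 264.] footL [105. 284.] footR [243. 335.] noseR [319. 157.]
25 topRL [ 85. 232.] topRR [192. 271.] footL [112. 278.] footR [250. 328.] noseR [322. 147.]
30 topRL [ 87. 239.] topRR [193. 278.] footL [119. 270.] footR [257. 320.] noseR [324. 136.]
```

View pics/cmp.png

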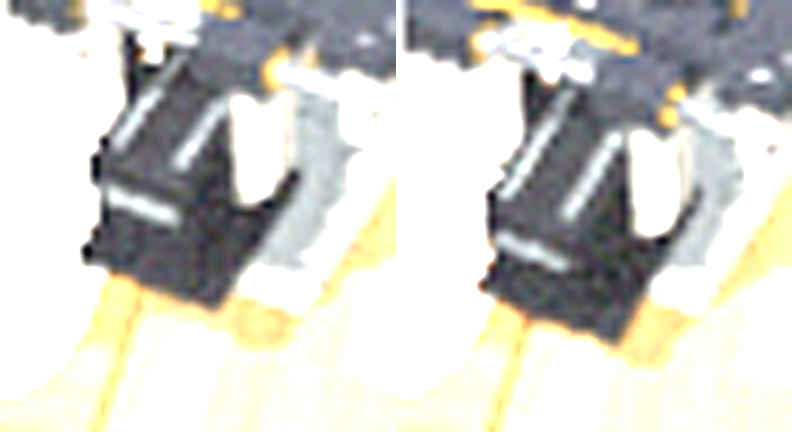

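The lean on the slope barely tipped the pack. At the nose, the contact normal passes almost through the grip point, so there's almost no torque, and the pack slipped a few mm in the pads instead. I'll set it down level on the free worktop and regrip it about 20 mm behind its centre, so the slope can turn it.

Request:
send_rows --increments '[0,0,0,0,0,0,0,0,0,1,-10,0,0,0,-20,0,0,0,-25,0,0,0,-25,0,0,0,0,0]' --grip_force 30

```text
t: 11.08
tcp_pos: [0.3985, -0.1633, 0.1578]
eef_rot: [-2.263, 2.175, -0.011]
contact_force: [1.3, -0.3, -2.3]
gripper_width: 0.0419
```

```bash
python3 -c "
from h import *
to([.345,-.26,.10])
im=show('scene','b2s.png',200,150,320,270,5)
im=show('top','b2.png',230,180,350,300,5)
"; python3 th.py pics/raw_b2s.png pics/th4.png 0 8
```

```text
t 11.08 tcp [ 0.3985 -0.1633  0.1578] delta tool mm [94.3 57.7 57.7] xaxis ang -87.72 tilt [ 0.007 -0.003 -1.   ] F [ 1.3 -0.3 -2.3] w 0.0419
```

View pics/b2s.png

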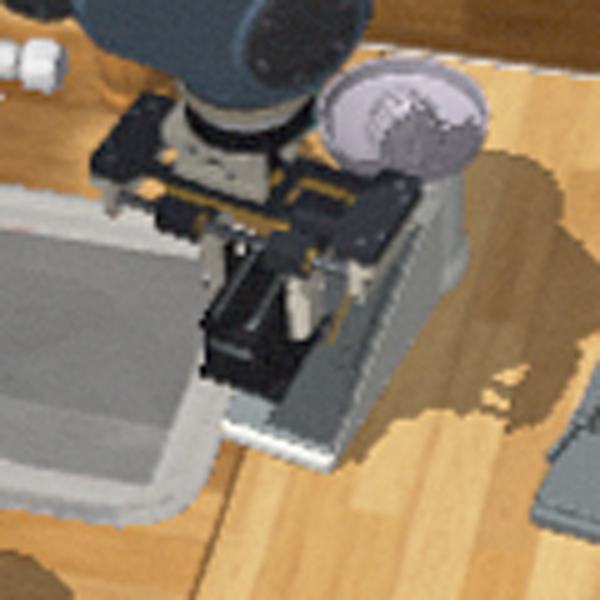

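View pics/b2.png

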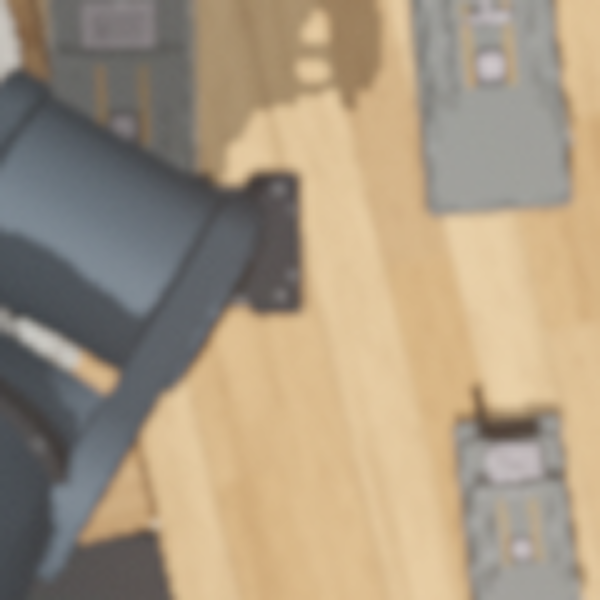

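Request:
send_rows --increments '[12,6,0,0,18,10,0,0,18,10,0,0,18,10,0,0,18,10,0,0,16,10,0,0,0,0,20,0,0,0,20,0]'

```text
t: 11.85
tcp_pos: [0.344, -0.2653, 0.1124]
eef_rot: [-2.263, 2.179, -0.001]
contact_force: [0.4, 0.4, -3.7]
gripper_width: 0.0419
```

Request:
send_rows --increments '[0,0,20,0,0,0,18,0,0,0,12,0,0,0,8,0,0,0,0,0,0,0,0,0]'

```text
t: 12.35
tcp_pos: [0.3442, -0.2644, 0.0552]
eef_rot: [-2.265, 2.177, 0.002]
contact_force: [1.0, 0.1, -2.9]
gripper_width: 0.0421
```

```bash
python3 -c "
from h import *
to([.345,-.265,.0457])
im=show('scene','b3s.png',230,200,350,320,5)
"
```

```text
t 12.35 tcp [ 0.3442 -0.2644  0.0552] delta tool mm [ 0.7 -0.7  9.5] xaxis ang -87.72 tilt [-0.001  0.001 -1.   ] F [ 1.   0.1 -2.9] w 0.0421
```

View pics/b3s.png

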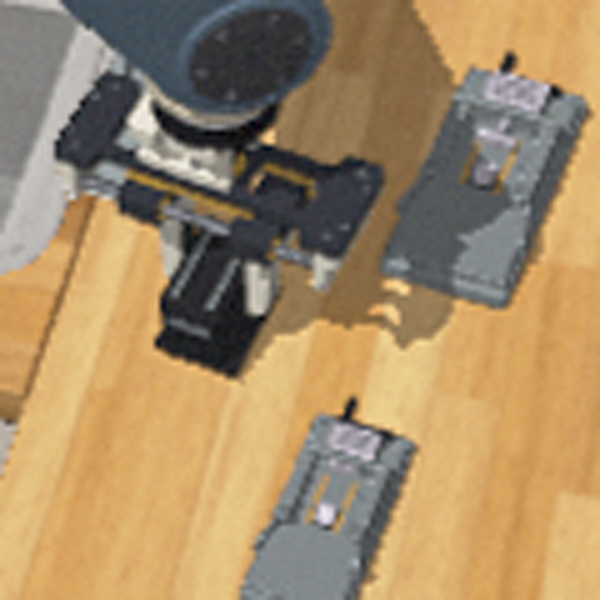

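Request:
send_rows --increments '[0,0,3,0,0,0,3,0,0,0,0,0,0,0,0,0]' --grip_force 10

```text
t: 12.73
tcp_pos: [0.3445, -0.2647, 0.0497]
eef_rot: [-2.265, 2.177, -0.0]
contact_force: [0.5, -0.7, -2.9]
gripper_width: 0.0418
```

Request:
send_rows --increments '[0,0,2,0,0,0,2,0,0,0,0,0]'

```text
t: 12.98
tcp_pos: [0.3451, -0.2651, 0.0458]
eef_rot: [-2.265, 2.177, -0.003]
contact_force: [0.3, -0.4, -0.4]
gripper_width: 0.0417
```

Request:
send_rows --increments '[0,0,2,0,0,0,1,0,0,0,0,0]' --grip_force 5

```text
t: 13.23
tcp_pos: [0.3445, -0.2647, 0.0425]
eef_rot: [2.265, -2.177, 0.0]
contact_force: [1.1, 0.1, -1.4]
gripper_width: 0.0418
```

Request:
send_rows --increments '[0,0,0,0,0,0,0,0,0,0,0,0,0,0,0,0,0,0,0,0]' --jaw 93

```text
t: 13.65
tcp_pos: [0.3444, -0.2646, 0.0426]
eef_rot: [2.265, -2.177, -0.0]
contact_force: [0.5, 0.3, 0.0]
gripper_width: 0.0708
```

```bash
python3 -c "
from h import *
to([.345,-.265,.0457])
im=show('scene','b4s.png',240,210,320,290,8)
"
```

```text
t 13.65 tcp [ 0.3444 -0.2646  0.0426] delta tool mm [ 0.4 -0.6 -3.1] xaxis ang -87.72 tilt [-0.  0. -1.] F [0.5 0.3 0. ] w 0.0708
```

View pics/b4s.png

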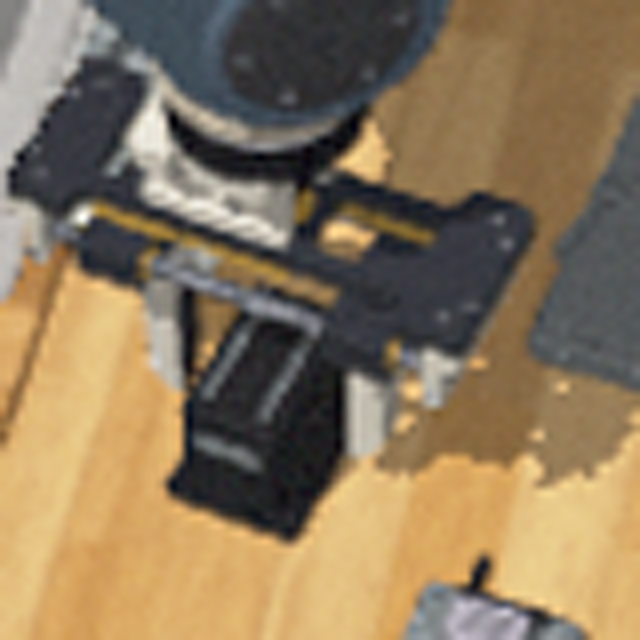

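```bash
python3 -c "
from h import *
P=lambda x,y:((x+.5)/8-.5+240,(y+.5)/8-.5+210)
a=onz('scene',*P(170,487),0);b=onz('scene',*P(292,540),0)
a2=onz('scene',*P(189,427),.062);b2=onz('scene',*P(270,458),.062)
print(a,b,a2,b2)
for u,v in((a,b),(a2,b2)):
    d=u-v;yaw=np.degrees(np.arctan2(-d[0],d[1]));m=(u+v)/2;print(yaw,np.linalg.norm(d),m+.035*np.array([np.cos(JY),np.sin(JY),0]))
"
```

```text
[ 0.30647154 -0.23756185  0.        ] [ 0.30588783 -0.29207224  0.        ] [ 0.29481904 -0.25473536  0.062     ] [ 0.2959722  -0.28889625  0.062     ]
-0.6135139652114238 0.05451351051649446 [ 0.34115149 -0.26341243  0.        ]
1.9333921927110864 0.03418034469965323 [ 0.33036742 -0.27041119  0.062     ]
```

Request:
send_rows --increments '[0,6,-1.5,0,0,10,0,0,0,7,0,0,0,0,0,0,0,0,0,0]'

```text
t: 14.12
tcp_pos: [0.321, -0.2657, 0.0442]
eef_rot: [-2.264, 2.178, 0.0]
contact_force: [-0.8, -0.2, 1.4]
gripper_width: 0.0928
```

Request:
send_rows --increments '[0,0,0,0,0,0,0,0,0,0,0,0,0,0,0,0,0,0,0,0,0,0,0,0,0,0,0,0,0,0,0,0]' --jaw 30 --grip_force 30

```text
t: 14.78
tcp_pos: [0.3215, -0.2656, 0.0441]
eef_rot: [-2.265, 2.177, -0.0]
contact_force: [-0.4, 0.2, 0.1]
gripper_width: 0.0443
```

Request:
send_rows --increments '[0,0,0,0,0,0,0,0]'

```text
t: 14.95
tcp_pos: [0.3215, -0.2656, 0.0442]
eef_rot: [-2.265, 2.177, -0.0]
contact_force: [0.7, -0.4, -0.4]
gripper_width: 0.0417
```

```bash
python3 -c "
from h import *
to([.345,-.265,.044])
im=show('scene','b5s.png',240,210,320,290,8)
"
```

```text
t 14.95 tcp [ 0.3215 -0.2656  0.0442] delta tool mm [  0.3 -23.5   0.2] xaxis ang -87.72 tilt [ 0. -0. -1.] F [ 0.7 -0.4 -0.4] w 0.0417
```

View pics/b5s.png

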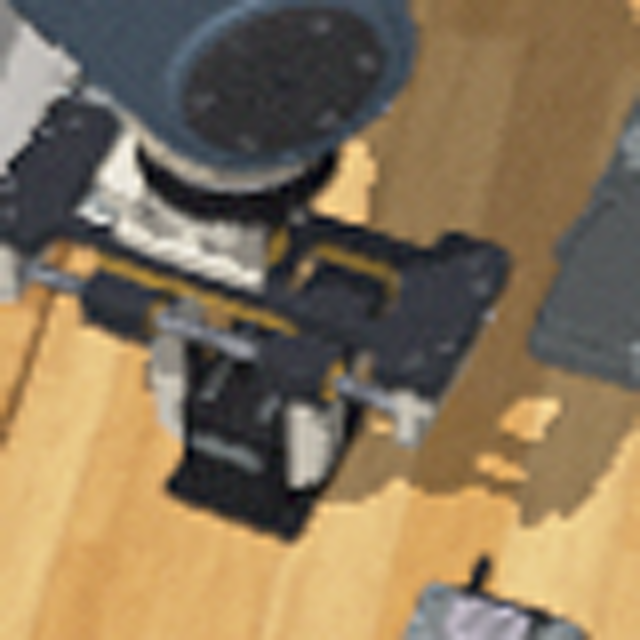

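Request:
send_rows --increments '[0,0,-10,0,0,0,-20,0,0,0,-30,0,0,0,-30,0,0,0,0,0]'

```text
t: 15.42
tcp_pos: [0.3229, -0.267, 0.1381]
eef_rot: [2.265, -2.177, 0.01]
contact_force: [0.5, -1.0, -2.0]
gripper_width: 0.0415
```

```bash
python3 -c "
from h import *
JUx=ju(-.037,.0005,0);d=np.array([np.cos(JY),np.sin(JY),0])
print(JUx, JUx-d*.055+[0,0,.0442])
to(JUx-d*.055+[0,0,.0442+.025])
"
```

```text
[ 0.44846281 -0.16028634  0.0475    ] [ 0.39350712 -0.16249359  0.0917    ]
t 15.42 tcp [ 0.3229 -0.267   0.1381] delta tool mm [-101.7  -74.6   21.3] xaxis ang -87.72 tilt [ 0.004 -0.005 -1.   ] F [ 0.5 -1.  -2. ] w 0.0415
```

Request:
send_rows --increments '[-10,-5,0,0,-16,-10,0,0,-16,-12,0,0,-16,-12,0,0,-16,-12,0,0,-16,-12,0,0,-12,-12,0,0,0,0,0,0]'

```text
t: 16.08
tcp_pos: [0.3933, -0.159, 0.1334]
eef_rot: [-2.267, 2.175, 0.001]
contact_force: [-0.5, 0.4, -3.5]
gripper_width: 0.0416
```

Request:
send_rows --increments '[0,0,8,0,0,0,8,0,0,0,4,0,0,0,0,0,0,0,0,0]'

```text
t: 16.5
tcp_pos: [0.3919, -0.161, 0.1136]
eef_rot: [2.264, -2.178, -0.002]
contact_force: [-0.4, -0.0, -3.0]
gripper_width: 0.042
```

```bash
python3 -c "
from h import *
to([.3935,-.1625,.0917])
im=show('scene','b6s.png',210,170,310,270,6)
"
```

```text
t 16.5 tcp [ 0.3919 -0.161   0.1136] delta tool mm [ 1.6 -1.6 21.9] xaxis ang -87.77 tilt [-0.001  0.001 -1.   ] F [-0.4 -0.  -3. ] w 0.042
```

View pics/b6s.png

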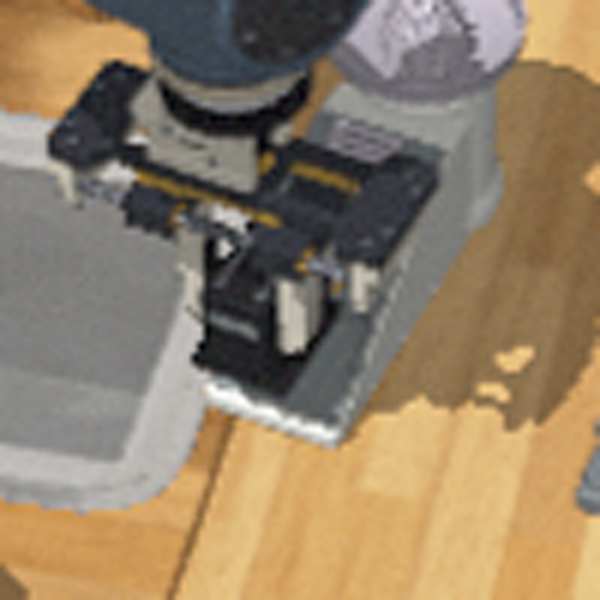

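Request:
send_rows --increments '[0.8,-0.8,6,0,0.8,-0.8,6,0,0,0,4,0,0,0,0,0,0,0,0,0]' --grip_force 14

```text
t: 16.97
tcp_pos: [0.3931, -0.1621, 0.0976]
eef_rot: [2.265, -2.176, -0.003]
contact_force: [-6.0, -0.4, -0.5]
gripper_width: 0.0417
```

Request:
send_rows --increments '[0,0,2,0,0,0,2,0,0,0,2,0,0,0,0,0]'

```text
t: 17.3
tcp_pos: [0.3933, -0.1622, 0.0918]
eef_rot: [2.265, -2.176, -0.002]
contact_force: [-7.2, -0.7, 1.9]
gripper_width: 0.0416
```

Request:
send_rows --increments '[0,0,2,0,0,0,0,0]'

```text
t: 17.47
tcp_pos: [0.3933, -0.1622, 0.0899]
eef_rot: [2.265, -2.176, -0.002]
contact_force: [-6.6, -0.0, 3.2]
gripper_width: 0.042
```

```bash
python3 -c "
from h import *
to([.3935,-.1625,.0917])
im=show('scene','b7s.png',225,190,290,255,9)
im=show('top','b7.png',215,145,295,245,6)
"
```

```text
t 17.47 tcp [ 0.3933 -0.1622  0.0899] delta tool mm [ 0.3 -0.1 -1.8] xaxis ang -87.72 tilt [-0.001  0.    -1.   ] F [-6.6 -0.   3.2] w 0.042
```

View pics/b7s.png

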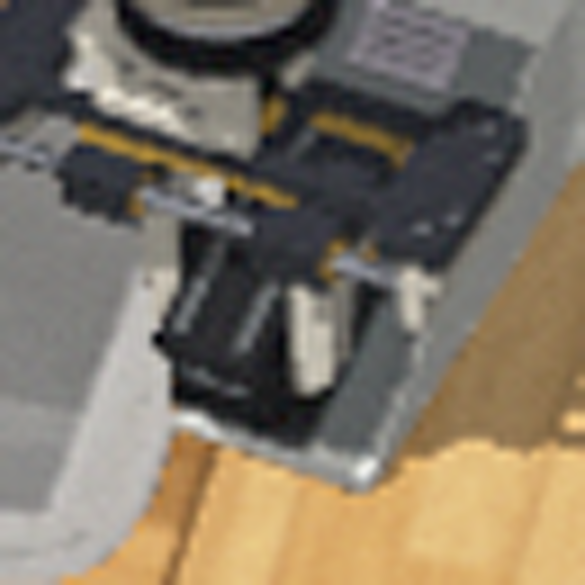

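View pics/b7.png

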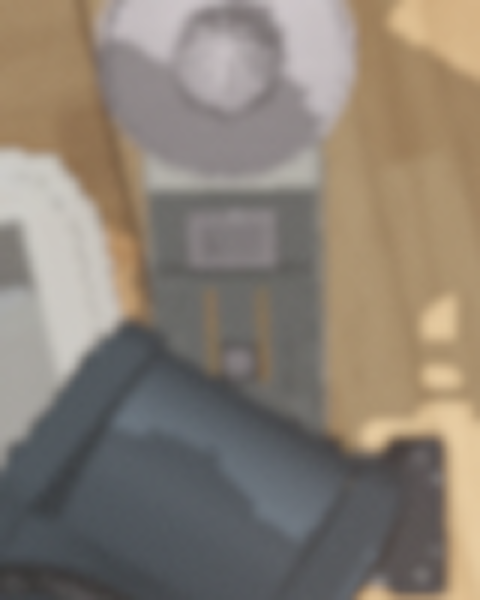

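Request:
send_rows --increments '[0,2,2,0,0,2,2,0,0,2,2,0,0,0,0,0]'

```text
t: 17.9
tcp_pos: [0.3875, -0.1623, 0.0836]
eef_rot: [2.265, -2.177, -0.001]
contact_force: [0.3, 0.1, -3.8]
gripper_width: 0.0422
```

Request:
send_rows --increments '[0,1,2,0,0,1,2,0,0,1,2,0,0,0,0,0]'

```text
t: 18.23
tcp_pos: [0.3847, -0.1624, 0.0777]
eef_rot: [2.265, -2.177, -0.001]
contact_force: [-0.5, 0.6, -3.0]
gripper_width: 0.0419
```

```bash
sed -i 's/P=packpts(np.radians(th),p,JY)/P=packpts(np.radians(th),p,JY,GX,GZ)/; s/^import sys/import sys\nGX,GZ=-.021,.0442/' th.py; python3 -c "
from h import *
to([.3935,-.1625,.0917])
im=show('scene','b8s.png',225,190,290,255,9)
"; python3 th.py pics/raw_b8s.png pics/th8.png 18 26
```

```text
t 18.23 tcp [ 0.3847 -0.1624  0.0777] delta tool mm [  0.4  -8.8 -14. ] xaxis ang -87.72 tilt [-0.001  0.    -1.   ] F [-0.5  0.6 -3. ] w 0.0419
```

View pics/th8.png

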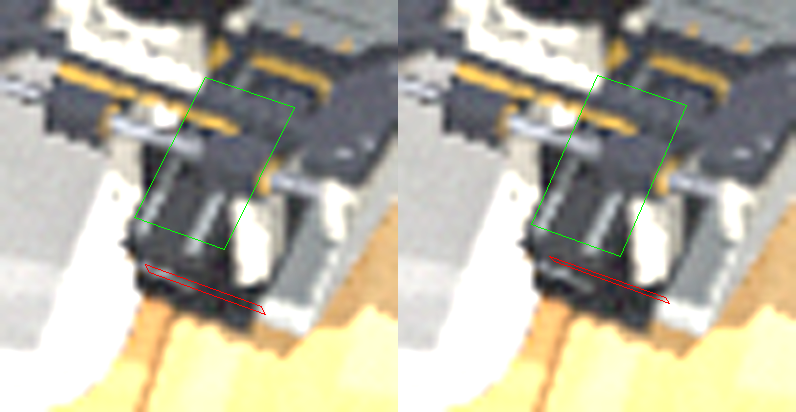

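```bash
python3 -c "
import cv2,numpy as np
o=[]
for n,b in (('b6s',(228,200,272,250)),('b8s',(228,205,272,255))):
    im=cv2.imread(f'pics/raw_{n}.png')[b[1]:b[3],b[0]:b[2]]
    z=cv2.resize(im,None,fx=9,fy=9,interpolation=cv2.INTER_CUBIC).astype(float)*2.6+10
    o.append(np.clip(z,0,255).astype(np.uint8))
cv2.imwrite('pics/cmp2.png',np.hstack(o))
"
```

```text
(no output)
```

View pics/cmp2.png

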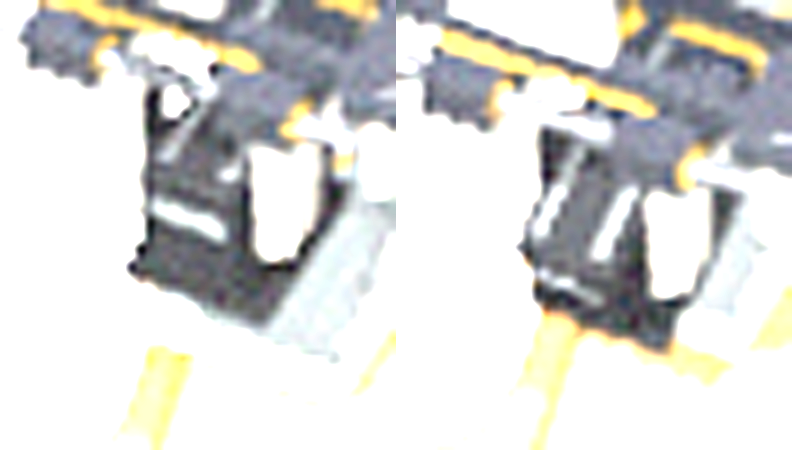

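```bash
python3 - <<'E'
from h import *
def pr(th,p,gx,gz,off):
    P=packpts(np.radians(th),np.array(p),JY,gx,gz);f=lambda *q:((proj('scene',P(*q))-np.array(off)+.5)*9).round(0)
    return f(-.035,.028,0),f(-.035,-.028,0),f(-.035,.021,.062),f(-.035,-.021,.062)
print("b6 obs footL 133,268 R 262,325"); 
for gx in(-.025,-.02,-.015): print(gx,*pr(0,(.3919,-.161,.1136),gx,.0442,(228,200)))
print("b8 obs footL 141,300 R 272,345")
for th in (18,22,26):
  for gx,gz in((-.02,.0442),(-.01,.0442),(-.01,.05),(0,.0442)): print(th,gx,gz,*pr(th,(.3847,-.1624,.0777),gx,gz,(228,205)))
E
```

```text
b6 obs footL 133,268 R 262,325
-0.025 [138. 262.] [279. 312.] [146. 149.] [254. 187.]
-0.02 [132. 272.] [273. 322.] [139. 159.] [247. 197.]
-0.015 [125. 281.] [266. 332.] [132. 169.] [241. 207.]
b8 obs footL 141,300 R 272,345
18 -0.02 0.0442 [150. 284.] [289. 335.] [132. 218.] [239. 257.]
18 -0.01 0.0442 [138. 308.] [277. 359.] [120. 243.] [227. 282.]
18 -0.01 0.05 [142. 314.] [280. 365.] [123. 250.] [230. 288.]
18 0 0.0442 [126. 332.] [265. 383.] [108. 267.] [215. 306.]
22 -0.02 0.0442 [155. 278.] [293. 328.] [132. 223.] [239. 261.]
22 -0.01 0.0442 [143. 302.] [282. 353.] [120. 248.] [227. 287.]
22 -0.01 0.05 [147. 308.] [285. 358.] [124. 254.] [230. 292.]
22 0 0.0442 [132. 327.] [270. 378.] [108. 273.] [215. 312.]
26 -0.02 0.0442 [159. 271.] [297. 321.] [131. 227.] [238. 265.]
26 -0.01 0.0442 [148. 296.] [286. 347.] [119. 253.] [226. 291.]
26 -0.01 0.05 [152. 301.] [290. 351.] [124. 257.] [231. 296.]
26 0 0.0442 [137. 321.] [275. 372.] [108. 279.] [215. 318.]
```

Request:
send_rows --increments '[0,0,3,0,0,0,2,0,0,0,2,0,0,0,0,0]' --grip_force 11

```text
t: 18.62
tcp_pos: [0.3849, -0.1625, 0.0707]
eef_rot: [2.265, -2.177, -0.001]
contact_force: [-1.3, -0.2, -3.3]
gripper_width: 0.0422
```

Request:
send_rows --increments '[0,0,2,0,0,0,2,0,0,0,0,0]'

```text
t: 18.87
tcp_pos: [0.3849, -0.1625, 0.0668]
eef_rot: [2.265, -2.177, -0.001]
contact_force: [-0.4, 1.2, -3.6]
gripper_width: 0.0419
```

Request:
send_rows --increments '[0,0,1,0,0,0,1,0,0,0,0,0]'

```text
t: 19.12
tcp_pos: [0.385, -0.1626, 0.065]
eef_rot: [2.265, -2.177, -0.0]
contact_force: [0.3, -0.0, -3.0]
gripper_width: 0.0422
```

Request:
send_rows --increments '[0,0,1,0,0,0,1,0,0,0,1,0,0,0,0,0]'

```text
t: 19.45
tcp_pos: [0.3851, -0.1626, 0.0621]
eef_rot: [2.265, -2.177, 0.0]
contact_force: [0.3, -0.9, -1.8]
gripper_width: 0.0416
```

Request:
send_rows --increments '[0,0,1,0,0,0,1,0,0,0,1,0,0,0,0,0]'

```text
t: 19.78
tcp_pos: [0.3847, -0.1626, 0.059]
eef_rot: [2.265, -2.177, -0.001]
contact_force: [-4.3, 0.1, 0.3]
gripper_width: 0.042
```

```bash
python3 -c "
from h import *
to([.3935,-.1625,.0917])
im=show('scene','b9s.png',225,190,290,255,9)
im=cv2.imread('pics/raw_b9s.png')[205:255,228:272]
z=cv2.resize(im,None,fx=9,fy=9,interpolation=cv2.INTER_CUBIC).astype(float)*2.6+10
cv2.imwrite('pics/cmp3.png',np.hstack([np.clip(z,0,255).astype(np.uint8),cv2.resize(im,None,fx=9,fy=9,interpolation=cv2.INTER_CUBIC)]))
"
```

```text
t 19.78 tcp [ 0.3847 -0.1626  0.059 ] delta tool mm [  0.2  -8.7 -32.7] xaxis ang -87.72 tilt [-0.001  0.    -1.   ] F [-4.3  0.1  0.3] w 0.042
```

View pics/cmp3.png

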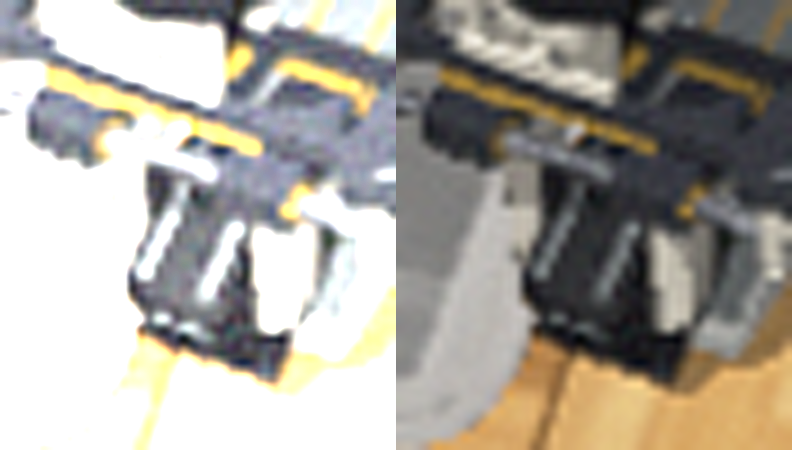

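```bash
cat > pr.py <<'E'
from h import *
def pr(th,p,gx,gz,off=(228,205)):
    P=packpts(np.radians(th),np.array(p),JY,gx,gz);f=lambda *q:((proj('scene',P(*q))-np.array(off)+.5)*9).round(0)
    s,e=P(.035,0,0),None
    d=s-JU;h=d[0]*np.cos(JY)+d[1]*np.sin(JY)
    t=P(-.035,0,0)-JU;ht=t[0]*np.cos(JY)+t[1]*np.sin(JY)
    rail=lambda h,z:(round((h*.866+z*.5)*1000,1),round((-h*.5+z*.866)*1000,1))
    return f(-.035,.028,0),f(-.035,-.028,0),f(-.035,.021,.062),f(-.035,-.021,.062),"nose rail",rail(h,d[2]),"tail",rail(ht,t[2])
if __name__=="__main__":
  import sys
  p=read_state()["tcp_pos"]
  for th in (22,26,30):
    for gx,gz in((-.015,.0442),(-.01,.0442),(-.01,.048),(-.005,.0442)): print(th,gx,gz,*pr(th,p,gx,gz))
E
python3 pr.py
```

```text
22 -0.015 0.0442 [152. 324.] [290. 374.] [129. 270.] [236. 309.] nose rail (np.float64(-43.1), np.float64(-8.9)) tail (np.float64(-112.4), np.float64(0.9))
22 -0.01 0.0442 [147. 336.] [284. 386.] [123. 283.] [230. 322.] nose rail (np.float64(-48.0), np.float64(-8.2)) tail (np.float64(-117.3), np.float64(1.5))
22 -0.01 0.048 [149. 339.] [286. 390.] [126. 287.] [232. 325.] nose rail (np.float64(-48.6), np.float64(-12.0)) tail (np.float64(-117.9), np.float64(-2.2))
22 -0.005 0.0442 [141. 348.] [278. 399.] [117. 295.] [224. 334.] nose rail (np.float64(-53.0), np.float64(-7.5)) tail (np.float64(-122.3), np.float64(2.2))
26 -0.015 0.0442 [157. 317.] [294. 367.] [129. 275.] [235. 313.] nose rail (np.float64(-39.6), np.float64(-5.7)) tail (np.float64(-109.5), np.float64(-0.9))
26 -0.01 0.0442 [151. 330.] [288. 380.] [123. 288.] [229. 326.] nose rail (np.float64(-44.6), np.float64(-5.4)) tail (np.float64(-114.5), np.float64(-0.5))
26 -0.01 0.048 [154. 332.] [291. 383.] [126. 291.] [232. 329.] nose rail (np.float64(-44.9), np.float64(-9.2)) tail (np.float64(-114.7), np.float64(-4.3))
26 -0.005 0.0442 [146. 342.] [283. 393.] [118. 301.] [224. 339.] nose rail (np.float64(-49.6), np.float64(-5.0)) tail (np.float64(-119.4), np.float64(-0.2))
30 -0.015 0.0442 [161. 310.] [298. 360.] [129. 279.] [235. 318.] nose rail (np.float64(-36.4), np.float64(-2.4)) tail (np.float64(-106.4), np.float64(-2.4))
30 -0.01 0.0442 [156. 323.] [293. 373.] [123. 292.] [229. 331.] nose rail (np.float64(-41.4), np.float64(-2.4)) tail (np.float64(-111.4), np.float64(-2.4))
30 -0.01 0.048 [159. 325.] [296. 375.] [126. 294.] [232. 333.] nose rail (np.float64(-41.4), np.float64(-6.2)) tail (np.float64(-111.4), np.float64(-6.2))
30 -0.005 0.0442 [151. 336.] [288. 386.] [118. 305.] [224. 344.] nose rail (np.float64(-46.4), np.float64(-2.4)) tail (np.float64(-116.4), np.float64(-2.4))
```

Request:
send_rows --increments '[0,1,1,0,0,1,1,0,0,0,1,0,0,0,0,0]'

```text
t: 20.17
tcp_pos: [0.3829, -0.1627, 0.056]
eef_rot: [2.265, -2.177, -0.0]
contact_force: [-2.6, -1.5, 0.7]
gripper_width: 0.0418
```

Request:
send_rows --increments '[0,0,1,0,0,0,1,0,0,0,0,0]'

```text
t: 20.42
tcp_pos: [0.3829, -0.1627, 0.0539]
eef_rot: [2.265, -2.177, -0.001]
contact_force: [-3.2, -2.3, 1.5]
gripper_width: 0.0418
```

```bash
cat > z.py <<'E'
from h import *
import sys
n=sys.argv[1];to([.3935,-.1625,.0917])
im=show('scene',n+'.png',225,190,290,255,9)[205:255,228:272]
z=cv2.resize(im,None,fx=9,fy=9,interpolation=cv2.INTER_CUBIC).astype(float)
cv2.imwrite('pics/'+n+'c.png',np.hstack([np.clip(z*2.6+10,0,255),np.clip(z*1.2,0,255)]).astype(np.uint8))
E
python3 z.py c1; python3 pr.py
```

```text
t 20.42 tcp [ 0.3829 -0.1627  0.0539] delta tool mm [  0.2 -10.6 -37.8] xaxis ang -87.72 tilt [-0.  0. -1.] F [-3.2 -2.3  1.5] w 0.0418
22 -0.015 0.0442 [151. 336.] [288. 386.] [128. 283.] [234. 322.] nose rail (np.float64(-47.2), np.float64(-12.3)) tail (np.float64(-116.6), np.float64(-2.6))
22 -0.01 0.0442 [145. 348.] [282. 399.] [122. 296.] [228. 335.] nose rail (np.float64(-52.2), np.float64(-11.6)) tail (np.float64(-121.5), np.float64(-1.9))
22 -0.01 0.048 [147. 352.] [284. 402.] [124. 300.] [230. 338.] nose rail (np.float64(-52.7), np.float64(-15.4)) tail (np.float64(-122.0), np.float64(-5.6))
22 -0.005 0.0442 [139. 360.] [276. 411.] [116. 309.] [222. 347.] nose rail (np.float64(-57.1), np.float64(-10.9)) tail (np.float64(-126.5), np.float64(-1.2))
26 -0.015 0.0442 [155. 330.] [292. 380.] [127. 288.] [233. 326.] nose rail (np.float64(-43.8), np.float64(-9.2)) tail (np.float64(-113.6), np.float64(-4.3))
26 -0.01 0.0442 [150. 342.] [287. 392.] [122. 301.] [228. 339.] nose rail (np.float64(-48.8), np.float64(-8.8)) tail (np.float64(-118.6), np.float64(-3.9))
26 -0.01 0.048 [152. 3
[... 215 characters left out ...]
oat64(-53.8), np.float64(-8.5)) tail (np.float64(-123.6), np.float64(-3.6))
30 -0.015 0.0442 [159. 323.] [296. 373.] [127. 292.] [233. 331.] nose rail (np.float64(-40.6), np.float64(-5.8)) tail (np.float64(-110.6), np.float64(-5.8))
30 -0.01 0.0442 [154. 335.] [291. 386.] [122. 305.] [227. 344.] nose rail (np.float64(-45.6), np.float64(-5.8)) tail (np.float64(-115.6), np.float64(-5.8))
30 -0.01 0.048 [157. 338.] [294. 388.] [125. 307.] [230. 346.] nose rail (np.float64(-45.6), np.float64(-9.6)) tail (np.float64(-115.6), np.float64(-9.6))
30 -0.005 0.0442 [149. 348.] [286. 399.] [116. 318.] [222. 357.] nose rail (np.float64(-50.6), np.float64(-5.8)) tail (np.float64(-120.6), np.float64(-5.8))
```

View pics/c1c.png

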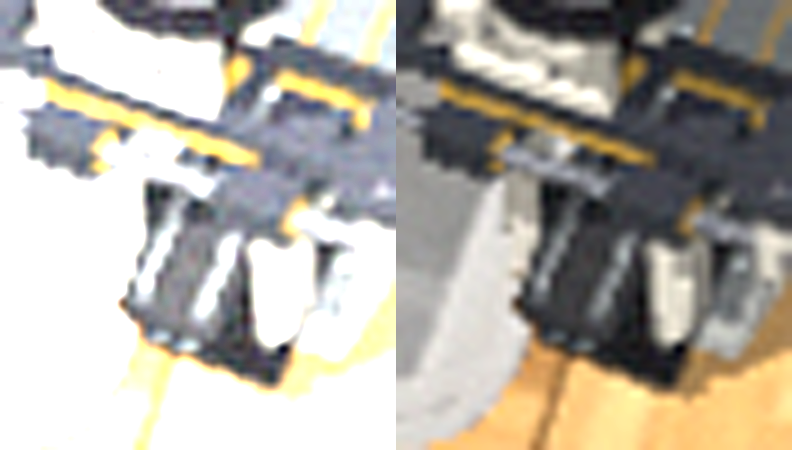

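Request:
send_rows --increments '[0,0,1,0,0,0,1,0,0,0,0,0,0,0,0,0]' --grip_force 8

```text
t: 20.8
tcp_pos: [0.3831, -0.1626, 0.0521]
eef_rot: [2.265, -2.177, -0.0]
contact_force: [-2.5, -1.7, 2.7]
gripper_width: 0.0419
```

```bash
python3 z.py c2;python3 -c "
from h import *
print(read_state()['torque'])"
```

```text
t 20.8 tcp [ 0.3831 -0.1626  0.0521] delta tool mm [  0.3 -10.4 -39.6] xaxis ang -87.71 tilt [-0.  0. -1.] F [-2.5 -1.7  2.7] w 0.0419
[-0.13023954  0.52016464  0.04622737]
```

View pics/c2c.png

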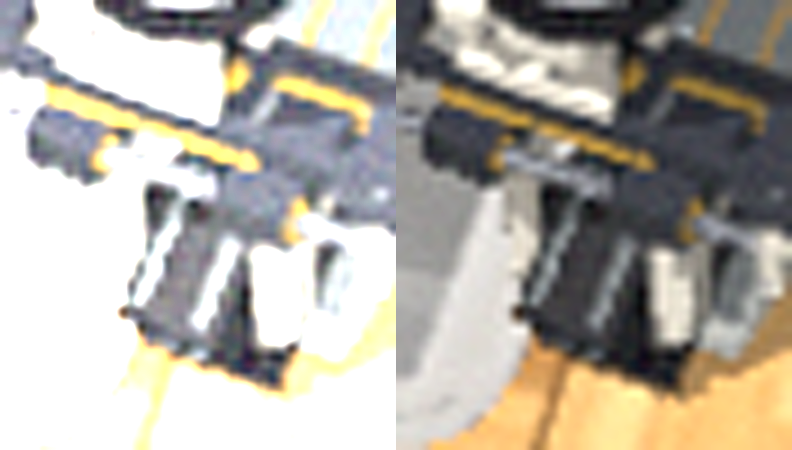

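Request:
send_rows --increments '[0,0,0,0,0,0,0,0,0,0.5,-0.9,0,0,0,0,0]' --grip_force 25

```text
t: 21.18
tcp_pos: [0.3827, -0.1626, 0.053]
eef_rot: [-2.265, 2.177, -0.0]
contact_force: [-0.2, -0.1, -3.5]
gripper_width: 0.042
```

Request:
send_rows --increments '[0,-2.6,-1.5,0,0,-2.6,-1.5,0,0,-2.6,-1.5,0,0,-2.6,-1.5,0,0,0,0,0]'

```text
t: 21.6
tcp_pos: [0.3938, -0.1624, 0.0594]
eef_rot: [-2.265, 2.176, -0.002]
contact_force: [1.4, 0.4, -3.4]
gripper_width: 0.0418
```

```bash
cat >> h.py <<'E'
def rail():
    s,R=st();d=s["tcp_pos"]-JU;h=d[0]*np.cos(JY)+d[1]*np.sin(JY);print("tcp rail mm",round(1000*(h*.866+d[2]*.5),1),"lat",round(1000*(-d[0]*np.sin(JY)+d[1]*np.cos(JY)),1),"zr",round(1000*(-h*.5+d[2]*.866),1),"F",s["contact_force"].round(1),"M",s["torque"].round(2))
E
python3 -c "
from h import *
rail()"
```

```text
tcp rail mm -78.5 lat 0.6 zr 37.7 F [ 1.4  0.4 -3.4] M [ 0.02  0.04 -0.03]
```

Request:
send_rows --increments '[0,-2.6,-1.5,0,0,-2.6,-1.5,0,0,-2.6,-1.5,0,0,-2.6,-1.5,0,0,0,0,0]'

```text
t: 22.02
tcp_pos: [0.404, -0.162, 0.0654]
eef_rot: [-2.265, 2.176, -0.001]
contact_force: [0.6, -0.5, -4.2]
gripper_width: 0.0419
```

```bash
python3 -c "
from h import *
rail()
im=show('scene','c3s.png',225,175,305,255,8)"
```

```text
tcp rail mm -66.6 lat 0.6 zr 37.7 F [ 0.6 -0.5 -4.2] M [0.06 0.02 0.02]
```

View pics/c3s.png

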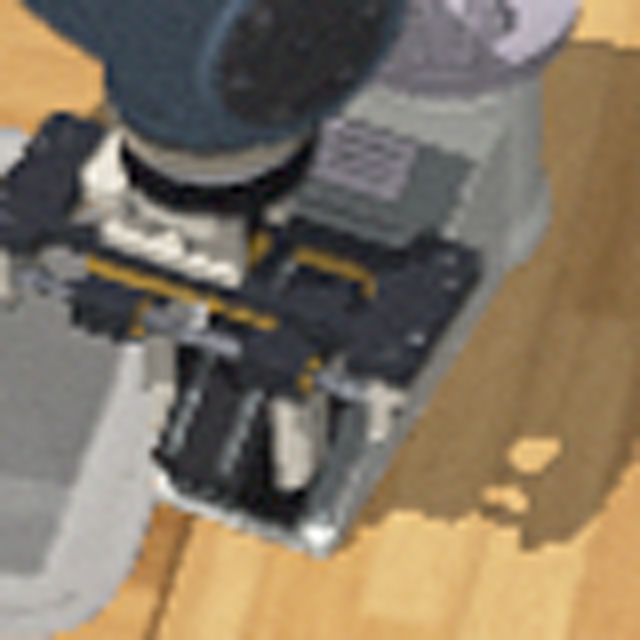

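Request:
send_rows --increments '[0,-2.6,-1.5,0,0,-2.6,-1.5,0,0,-2.6,-1.5,0,0,0,0,0]'

```text
t: 22.4
tcp_pos: [0.4119, -0.1617, 0.0699]
eef_rot: [-2.265, 2.176, -0.001]
contact_force: [-0.4, -0.5, -2.8]
gripper_width: 0.0418
```

```bash
python3 -c "
from h import *
rail()"
```

```text
tcp rail mm -57.5 lat 0.6 zr 37.7 F [-0.4 -0.5 -2.8] M [-0.06  0.08  0.02]
```

Request:
send_rows --increments '[0,-2.6,-1.5,0,0,-2.6,-1.5,0,0,0,0,0]'

```text
t: 22.65
tcp_pos: [0.4169, -0.1614, 0.0728]
eef_rot: [-2.265, 2.177, -0.001]
contact_force: [-0.2, 0.1, -1.9]
gripper_width: 0.0419
```

Request:
send_rows --increments '[0,-2.6,-1.5,0,0,-2.6,-1.5,0,0,0,0,0]'

```text
t: 22.9
tcp_pos: [0.4221, -0.1612, 0.0758]
eef_rot: [-2.265, 2.177, -0.001]
contact_force: [-0.6, 0.2, -3.0]
gripper_width: 0.0421
```

```bash
python3 -c "
from h import *
rail()"
```

```text
tcp rail mm -45.7 lat 0.6 zr 37.7 F [-0.6  0.2 -3. ] M [-0.02  0.11  0.04]
```

```bash
python3 -c "
from h import *
im=show('scene','c4s.png',225,175,305,250,10)
im=show('top','c4.png',215,145,295,245,6)
z=cv2.imread('pics/c4s.png').astype(float)*1.8;cv2.imwrite('pics/c4s.png',np.clip(z,0,255).astype(np.uint8)[:600])"
```

```text
(no output)
```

View pics/c4s.png

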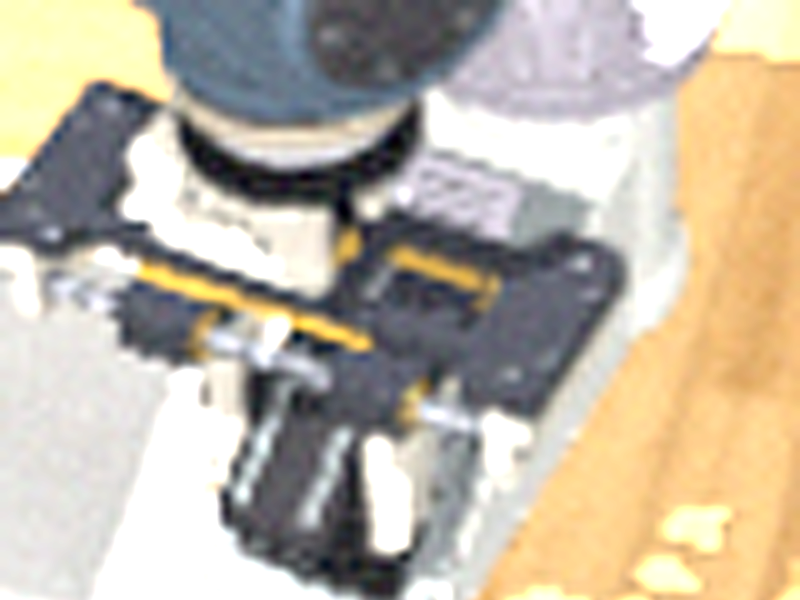

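View pics/c4.png

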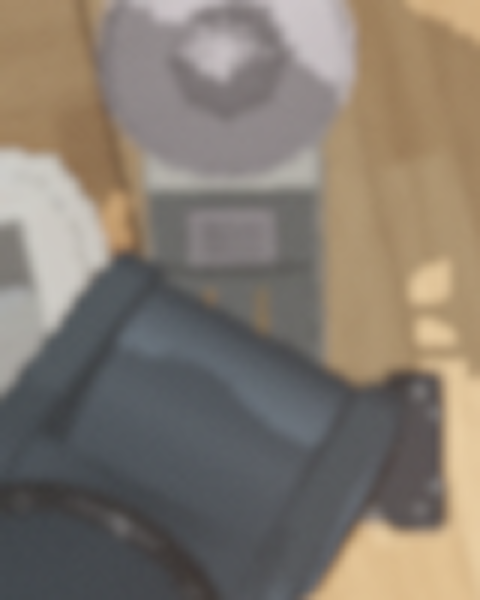

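```bash
python3 -c "
from h import *
c=np.cos(np.pi/6);s=.5
ax=np.array([np.cos(JY)*c,np.sin(JY)*c,s]);ay=np.array([-np.sin(JY),np.cos(JY),0]);az=np.cross(ax,ay)
P=lambda x,y:((x+.5)/10-.5+225,(y+.5)/10-.5+175)
for n,q,Z in [('L',(240,548),.004),('R',(392,597),.004),('topL',(222,520),.062)]:
    o,d=ray('scene',*P(*q))
    for zz in (Z,Z+.003):
        p=o+d*(((JU+az*zz-o)@az)/(d@az))-JU;print(n,(p@ax*1000).round(1),(p@ay*1000).round(1),zz)
"
```

```text
L -73.8 29.0 0.004
L -74.1 27.9 0.007
R -72.1 -26.1 0.004
R -72.5 -27.1 0.007
topL -74.6 16.9 0.062
topL -74.9 15.8 0.065
```

Request:
send_rows --increments '[0,0.75,-1.3,0,0,0.75,-1.3,0,0,0,0,0,0,0,0,0]' --grip_force 8

```text
t: 23.33
tcp_pos: [0.42, -0.1612, 0.0782]
eef_rot: [-2.265, 2.177, -0.0]
contact_force: [0.2, 0.1, -2.3]
gripper_width: 0.0424
```

```bash
python3 -c "
from h import *
rail()"
```

```text
tcp rail mm -46.3 lat 0.7 zr 40.8 F [ 0.2  0.1 -2.3] M [ 0.02  0.06 -0.02]
```

Request:
send_rows --increments '[0,0.75,-1.3,0,0,0.75,-1.3,0,0,0,0,0]'

```text
t: 23.58
tcp_pos: [0.4188, -0.1613, 0.081]
eef_rot: [-2.265, 2.177, -0.001]
contact_force: [3.4, -0.5, -5.4]
gripper_width: 0.0418
```

```bash
python3 -c "
from h import *
rail()"
```

```text
tcp rail mm -46.0 lat 0.6 zr 43.8 F [ 3.4 -0.5 -5.4] M [ 0.1  -0.4   0.07]
```

Request:
send_rows --increments '[0,0,0,0,0,0.75,-1.3,0,0,0.75,-1.3,0,0,0.75,-1.3,0,0,0.75,-1.3,0,0,0,0,0]' --grip_force 3.5

```text
t: 24.08
tcp_pos: [0.4154, -0.1614, 0.0862]
eef_rot: [2.265, -2.177, -0.0]
contact_force: [-0.3, 0.1, -2.9]
gripper_width: 0.0419
```

```bash
python3 -c "
from h import *
rail()
im=show('scene','c5s.png',225,175,305,250,10)
z=cv2.imread('pics/c5s.png').astype(float)*1.8;cv2.imwrite('pics/c5s.png',np.clip(z,0,255).astype(np.uint8)[:600])"
```

```text
tcp rail mm -46.3 lat 0.7 zr 50.1 F [-0.3  0.1 -2.9] M [ 0.07  0.   -0.03]
```

View pics/c5s.png

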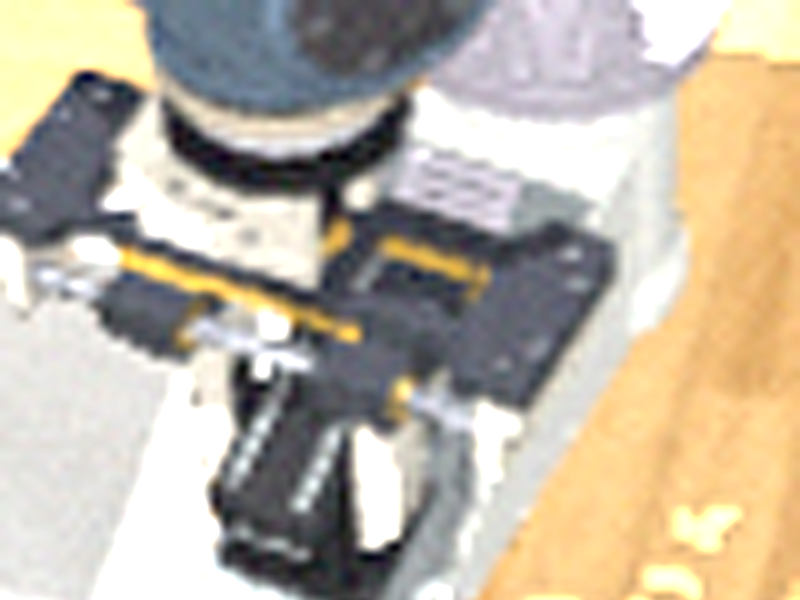

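Request:
send_rows --increments '[0,-0.75,1.3,0,0,-0.75,1.3,0,0,-0.75,1.3,0,0,-0.5,0.87,0,0,0,0,0]' --grip_force 4.5

```text
t: 24.55
tcp_pos: [0.418, -0.1612, 0.0809]
eef_rot: [2.265, -2.177, -0.001]
contact_force: [-3.8, 0.2, -1.3]
gripper_width: 0.0421
```

```bash
python3 -c "
from h import *
rail()"
```

```text
tcp rail mm -46.7 lat 0.9 zr 44.1 F [-3.8  0.2 -1.3] M [0.05 0.44 0.03]
```

Request:
send_rows --increments '[0,-0.5,0.87,0,0,-0.5,0.87,0,0,0,0,0]'

```text
t: 24.8
tcp_pos: [0.4192, -0.1611, 0.0792]
eef_rot: [2.265, -2.177, -0.001]
contact_force: [-2.7, -0.5, -0.9]
gripper_width: 0.0419
```

```bash
python3 -c "
from h import *
rail()
im=show('scene','c6s.png',225,175,305,250,10)
z=cv2.imread('pics/c6s.png').astype(float)*1.8;cv2.imwrite('pics/c6s.png',np.clip(z,0,255).astype(np.uint8)[:600])"
```

```text
tcp rail mm -46.5 lat 0.8 zr 42.1 F [-2.7 -0.5 -0.9] M [ 0.07  0.48 -0.  ]
```

View pics/c6s.png

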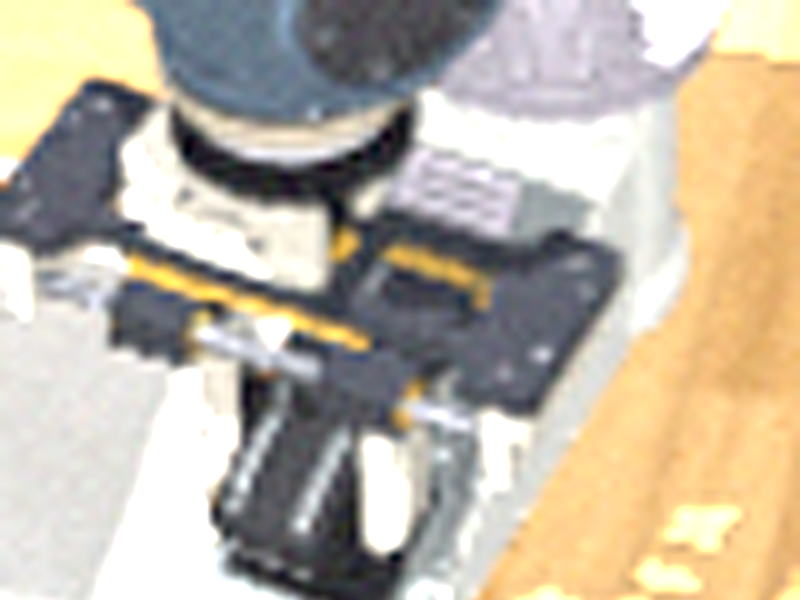

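Request:
send_rows --increments '[0,-0.5,0.87,0,0,0,0,0,0,0,0,0]' --grip_force 3.5

```text
t: 25.1
tcp_pos: [0.42, -0.1612, 0.0785]
eef_rot: [-2.265, 2.177, -0.0]
contact_force: [-1.1, -0.1, -1.8]
gripper_width: 0.0424
```

```bash
python3 -c "
from h import *
rail()
im=show('scene','c7s.png',225,175,305,250,10)
z=cv2.imread('pics/c7s.png').astype(float)*1.8;cv2.imwrite('pics/c7s.png',np.clip(z,0,255).astype(np.uint8)[:600])"
```

```text
tcp rail mm -46.2 lat 0.8 zr 41.1 F [-1.1 -0.1 -1.8] M [ 0.04  0.29 -0.03]
```

View pics/c7s.png

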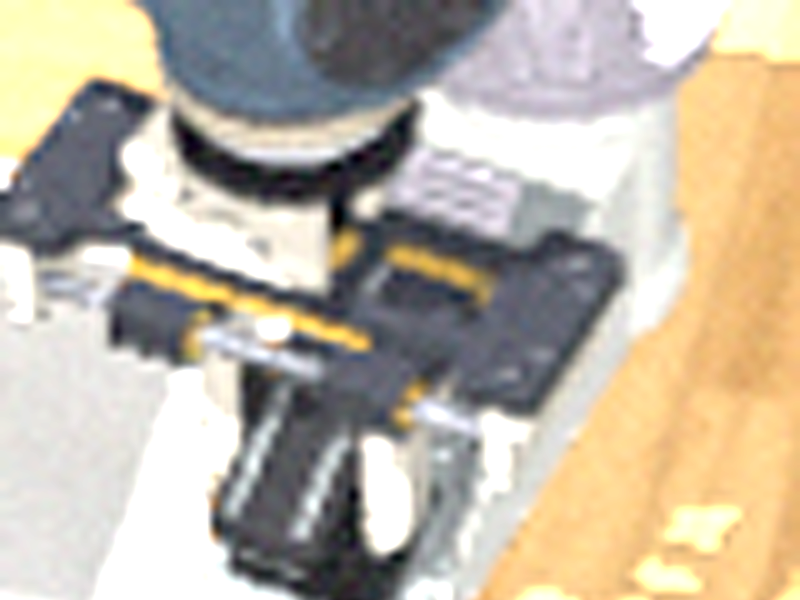

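Request:
send_rows --increments '[0,0,0,0,0,0,0,0]' --grip_force 20

```text
t: 25.32
tcp_pos: [0.42, -0.1612, 0.0786]
eef_rot: [-2.265, 2.177, -0.001]
contact_force: [-0.8, -0.3, -2.7]
gripper_width: 0.0416
```

```bash
cat > rp.py <<'E'
from h import *
import sys
c=np.cos(np.pi/6);s=.5
ax=np.array([np.cos(JY)*c,np.sin(JY)*c,s]);ay=np.array([-np.sin(JY),np.cos(JY),0]);az=np.cross(ax,ay)
P=lambda x,y:((x+.5)/10-.5+225,(y+.5)/10-.5+175)
a=[float(v) for v in sys.argv[1:]]
for i in range(0,len(a),3):
    o,d=ray('scene',*P(a[i],a[i+1]));p=o+d*(((JU+az*a[i+2]-o)@az)/(d@az))-JU;print(a[i:i+3],(p@ax*1000).round(1),(p@ay*1000).round(1))
E
python3 rp.py 230 570 .004 385 597 .004 215 525 .062 240 548 .004 222 520 .062; python3 -c "
from h import *
rail()
im=show('scene','c8s.png',225,195,285,255,10)
z=cv2.imread('pics/c8s.png').astype(float)*2.4;cv2.imwrite('pics/c8s.png',np.clip(z,0,255).astype(np.uint8)[:600])"
```

```text
[230.0, 570.0, 0.004] -81.7 29.3
[385.0, 597.0, 0.004] -72.9 -23.8
[215.0, 525.0, 0.062] -76.8 18.5
[240.0, 548.0, 0.004] -73.8 29.0
[222.0, 520.0, 0.062] -74.6 16.9
tcp rail mm -46.2 lat 0.7 zr 41.1 F [-0.8 -0.3 -2.7] M [ 0.05  0.16 -0.06]
```

View pics/c8s.png

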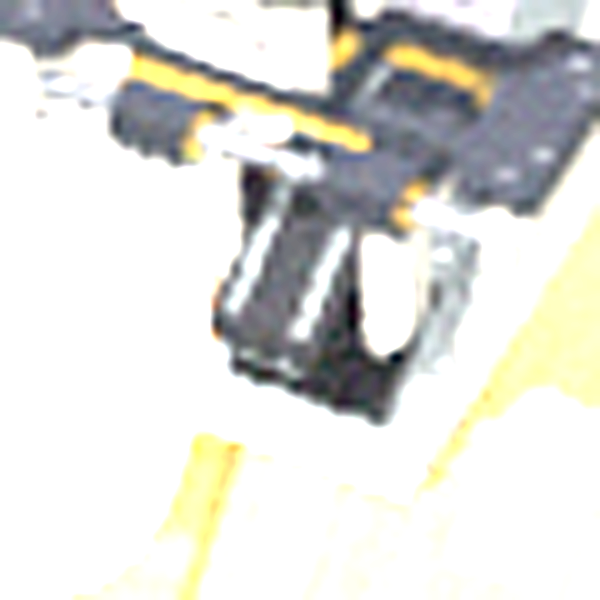

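Request:
send_rows --increments '[0,0.75,-1.3,0,0,-2.6,-1.5,0,0,-2.6,-1.5,0,0,-2.6,-1.5,0,0,0,0,0]'

```text
t: 25.78
tcp_pos: [0.4276, -0.161, 0.0848]
eef_rot: [-2.265, 2.176, -0.002]
contact_force: [-1.3, -0.8, -2.9]
gripper_width: 0.0417
```

```bash
python3 -c "
from h import *
rail()"
```

```text
tcp rail mm -36.4 lat 0.6 zr 42.7 F [-1.3 -0.8 -2.9] M [ 0.01  0.05 -0.02]
```

Request:
send_rows --increments '[0,-2.6,-1.5,0,0,-1.73,-1,0,0,0,0,0]'

```text
t: 26.03
tcp_pos: [0.4317, -0.1608, 0.0871]
eef_rot: [-2.265, 2.176, -0.001]
contact_force: [-0.4, -0.5, -2.2]
gripper_width: 0.0423
```

```bash
python3 -c "
from h import *
rail()"
```

```text
tcp rail mm -31.7 lat 0.6 zr 42.7 F [-0.4 -0.5 -2.2] M [0.02 0.   0.  ]
```

```bash
python3 -c "
from h import *
for i in range(1):
    im=show('scene','c9s.png',225,175,305,250,10)
z=cv2.imread('pics/c9s.png').astype(float)*2;cv2.imwrite('pics/c9s.png',np.clip(z,0,255).astype(np.uint8)[:600])
im=show('top','c9.png',215,145,295,245,6)"
```

```text
(no output)
```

View pics/c9s.png

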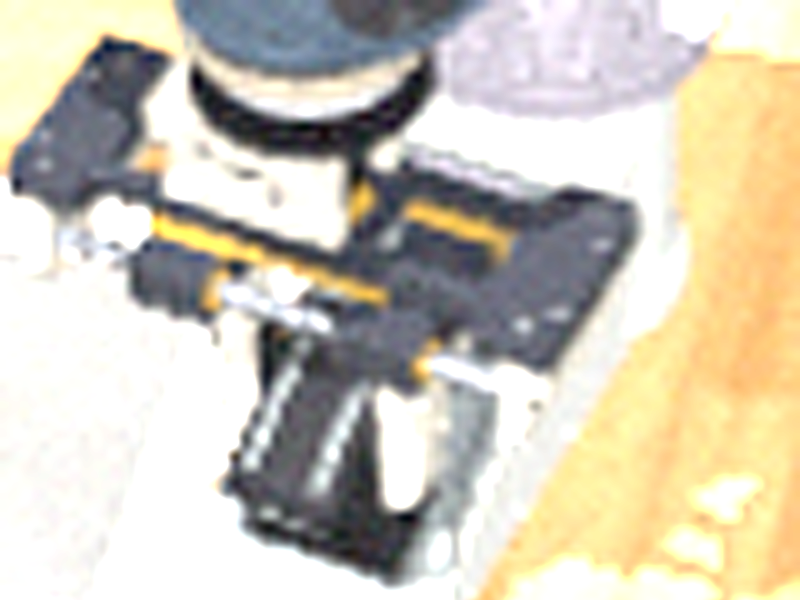

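View pics/c9.png

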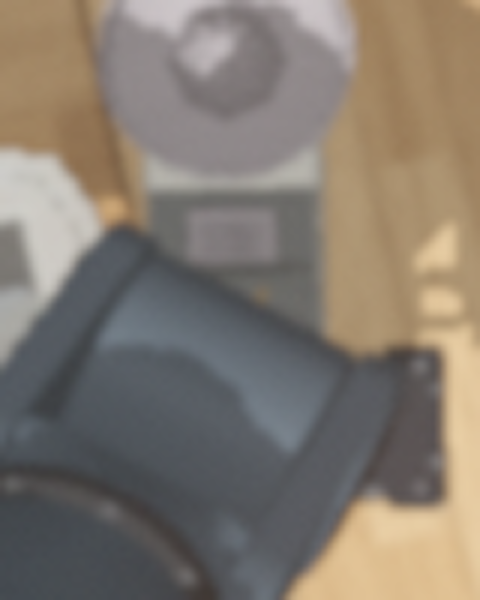

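```bash
python3 rp.py 243 527 .006 403 582 .006 232 570 .005 388 620 .005
```

```text
[243.0, 527.0, 0.006] -67.2 30.1
[403.0, 582.0, 0.006] -66.5 -28.3
[232.0, 570.0, 0.005] -81.6 28.3
[388.0, 620.0, 0.005] -79.7 -28.1
```

Request:
send_rows --increments '[0,-2.6,-1.5,0,0,-2.6,-1.5,0,0,0,0,0]'

```text
t: 26.38
tcp_pos: [0.437, -0.1606, 0.0902]
eef_rot: [-2.265, 2.176, -0.001]
contact_force: [-0.3, 0.6, -1.7]
gripper_width: 0.042
```

```bash
python3 -c "
from h import *
rail()"
```

```text
tcp rail mm -25.6 lat 0.6 zr 42.7 F [-0.3  0.6 -1.7] M [ 0.06 -0.    0.04]
```

Request:
send_rows --increments '[0,-2.6,-1.5,0,0,-2.6,-1.5,0,0,0,0,0]' --grip_force 30

```text
t: 26.63
tcp_pos: [0.4422, -0.1604, 0.0932]
eef_rot: [-2.265, 2.177, -0.001]
contact_force: [-0.1, 0.2, -2.7]
gripper_width: 0.0416
```

Request:
send_rows --increments '[0,-2.6,-1.5,0,0,-2.6,-1.5,0,0,0,0,0]'

```text
t: 26.88
tcp_pos: [0.4471, -0.16, 0.0959]
eef_rot: [-2.265, 2.177, -0.0]
contact_force: [0.8, 1.2, -6.1]
gripper_width: 0.042
```

```bash
python3 -c "
from h import *
rail()
im=show('scene','d1s.png',225,175,305,250,10)
z=cv2.imread('pics/d1s.png').astype(float)*2;cv2.imwrite('pics/d1s.png',np.clip(z,0,255).astype(np.uint8)[:600])"
```

```text
tcp rail mm -13.9 lat 0.8 zr 42.5 F [ 0.8  1.2 -6.1] M [ 0.3  -0.27  0.06]
```

View pics/d1s.png

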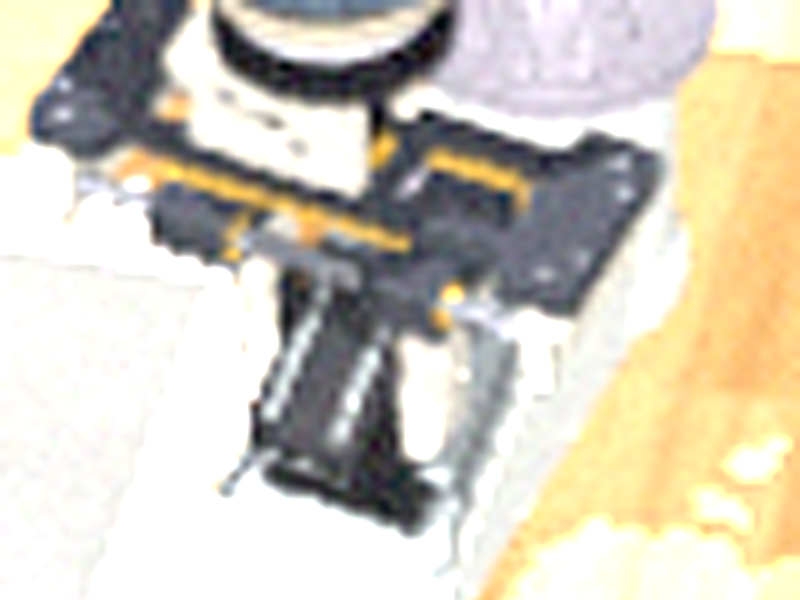

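Request:
send_rows --increments '[0,-0.5,0.87,0,0,0,0,0]'

```text
t: 27.1
tcp_pos: [0.4474, -0.1602, 0.095]
eef_rot: [-2.265, 2.177, -0.001]
contact_force: [0.4, 1.2, -1.5]
gripper_width: 0.0422
```

```bash
python3 -c "
from h import *
rail()"
```

```text
tcp rail mm -14.2 lat 0.6 zr 41.7 F [ 0.4  1.2 -1.5] M [0.04 0.06 0.02]
```

Request:
send_rows --increments '[0,-2.6,-1.5,0,0,0,0,0]'

```text
t: 27.27
tcp_pos: [0.4503, -0.1601, 0.0968]
eef_rot: [-2.265, 2.177, -0.001]
contact_force: [0.4, -0.6, -1.9]
gripper_width: 0.0418
```

```bash
python3 -c "
from h import *
rail()"
```

```text
tcp rail mm -10.8 lat 0.6 zr 41.8 F [ 0.4 -0.6 -1.9] M [0.05 0.03 0.  ]
```

Request:
send_rows --increments '[0,-2.6,-1.5,0,0,-1.73,-1,0,0,0,0,0]'

```text
t: 27.52
tcp_pos: [0.4547, -0.1599, 0.0993]
eef_rot: [-2.265, 2.177, -0.001]
contact_force: [-0.3, -0.2, -1.9]
gripper_width: 0.042
```

```bash
python3 -c "
from h import *
rail()"
```

```text
tcp rail mm -5.7 lat 0.6 zr 41.7 F [-0.3 -0.2 -1.9] M [ 0.01 -0.02 -0.04]
```

Request:
send_rows --increments '[0,-1.73,-1,0,0,-0.87,-0.5,0,0,0,0,0]'

```text
t: 27.77
tcp_pos: [0.457, -0.1597, 0.1006]
eef_rot: [-2.265, 2.177, -0.0]
contact_force: [0.3, 0.7, -2.2]
gripper_width: 0.042
```

```bash
python3 -c "
from h import *
rail()
im=show('scene','d2s.png',225,175,305,250,10)
z=cv2.imread('pics/d2s.png').astype(float)*2;cv2.imwrite('pics/d2s.png',np.clip(z,0,255).astype(np.uint8)[:600])"
```

```text
tcp rail mm -3.1 lat 0.7 zr 41.7 F [ 0.3  0.7 -2.2] M [ 0.11 -0.05  0.07]
```

View pics/d2s.png

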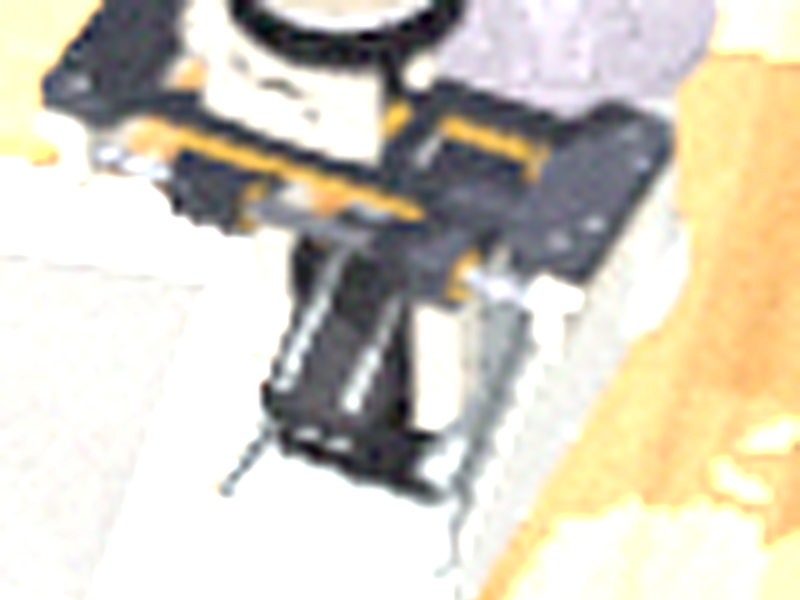

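```bash
python3 rp.py 283 450 .004 438 500 .004
```

```text
[283.0, 450.0, 0.004] -38.4 28.1
[438.0, 500.0, 0.004] -37.0 -28.2
```

Request:
send_rows --increments '[0,-0.87,-0.5,0,0,-0.87,-0.5,0,0,0,0,0]'

```text
t: 28.07
tcp_pos: [0.4585, -0.1596, 0.1014]
eef_rot: [2.265, -2.177, -0.0]
contact_force: [-0.2, 0.4, -3.0]
gripper_width: 0.0418
```

```bash
python3 -c "
from h import *
rail()"
```

```text
tcp rail mm -1.3 lat 0.8 zr 41.7 F [-0.2  0.4 -3. ] M [ 0.11 -0.03 -0.01]
```

Request:
send_rows --increments '[0,-0.87,-0.5,0,0,0,0,0]'

```text
t: 28.23
tcp_pos: [0.4595, -0.1596, 0.102]
eef_rot: [-2.265, 2.177, -0.0]
contact_force: [0.8, 0.4, -5.0]
gripper_width: 0.0418
```

Request:
send_rows --increments '[0,-0.87,-0.5,0,0,0,0,0]'

```text
t: 28.4
tcp_pos: [0.4603, -0.1595, 0.1024]
eef_rot: [2.265, -2.177, -0.0]
contact_force: [-0.0, 0.7, -6.9]
gripper_width: 0.0417
```

Request:
send_rows --increments '[0,-0.87,-0.5,0,0,0,0,0]'

```text
t: 28.57
tcp_pos: [0.4604, -0.1595, 0.1025]
eef_rot: [2.265, -2.176, -0.003]
contact_force: [-2.5, -2.1, -10.5]
gripper_width: 0.0421
```

Request:
send_rows --increments '[0,-0.5,0.87,0,0,-0.5,0.87,0,0,0,0,0]' --grip_force 12

```text
t: 28.82
tcp_pos: [0.4613, -0.1594, 0.1015]
eef_rot: [2.265, -2.176, -0.003]
contact_force: [-7.8, -0.4, 0.9]
gripper_width: 0.042
```

```bash
python3 -c "
from h import *
rail()"
```

```text
tcp rail mm 1.1 lat 0.9 zr 40.3 F [-7.8 -0.4  0.9] M [-0.01  1.38  0.07]
```

Request:
send_rows --increments '[0,1.2,0,0,0,0.87,0.5,0,0,0.87,0.5,0,0,0,0,0]'

```text
t: 29.15
tcp_pos: [0.4598, -0.1598, 0.1006]
eef_rot: [-2.264, 2.176, -0.002]
contact_force: [0.9, 0.5, -2.4]
gripper_width: 0.0421
```

```bash
python3 -c "
from h import *
rail()"
```

```text
tcp rail mm -0.7 lat 0.5 zr 40.3 F [ 0.9  0.5 -2.4] M [ 0.09 -0.19  0.04]
```

Request:
send_rows --increments '[0,0.87,0.5,0,0,0.87,0.5,0,0,0,0,0]'

```text
t: 29.4
tcp_pos: [0.4581, -0.1599, 0.0996]
eef_rot: [-2.265, 2.176, -0.003]
contact_force: [3.7, 1.1, 0.2]
gripper_width: 0.0421
```

```bash
python3 -c "
from h import *
rail()
im=show('scene','d3s.png',225,175,305,250,10)
z=cv2.imread('pics/d3s.png').astype(float)*2;cv2.imwrite('pics/d3s.png',np.clip(z,0,255).astype(np.uint8)[:600])"
```

```text
tcp rail mm -2.6 lat 0.5 zr 40.3 F [3.7 1.1 0.2] M [ 0.27 -0.82  0.07]
```

View pics/d3s.png

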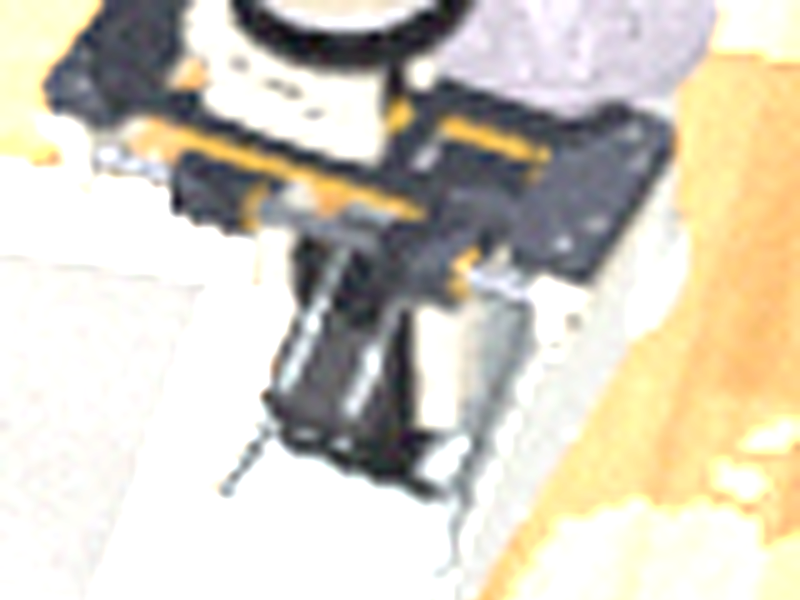

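Request:
send_rows --increments '[0,0.87,0.5,0,0,0.87,0.5,0,0,0,0,0]'

```text
t: 29.7
tcp_pos: [0.4559, -0.16, 0.0985]
eef_rot: [-2.265, 2.177, -0.001]
contact_force: [3.8, -0.6, 1.4]
gripper_width: 0.0419
```

```bash
python3 -c "
from h import *
rail()"
```

```text
tcp rail mm -5.0 lat 0.5 zr 40.4 F [ 3.8 -0.6  1.4] M [ 0.08 -0.88  0.06]
```

```bash
python3 -c "
from h import *
rail()
im=show('scene','d4s.png',225,175,305,250,10)
z=cv2.imread('pics/d4s.png').astype(float)*2;cv2.imwrite('pics/d4s.png',np.clip(z,0,255).astype(np.uint8)[:600])"
```

```text
tcp rail mm -5.0 lat 0.5 zr 40.4 F [ 3.8 -0.6  1.4] M [ 0.08 -0.88  0.06]
```

View pics/d4s.png

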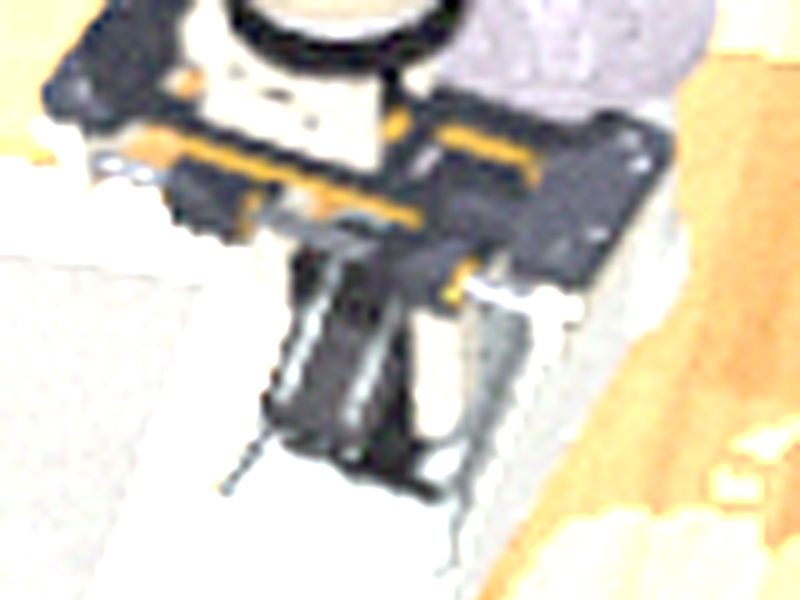

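The catch holds: pulling back gives about 5 N of resistance while the foot stays in place. I'll relax the pull, open the fingers and lift away.

Request:
send_rows --increments '[0,-1.73,-1,0,0,-1.73,-1,0,0,0,-0.5,0,0,0,0,0]' --grip_force 6

```text
t: 30.08
tcp_pos: [0.4583, -0.1593, 0.1003]
eef_rot: [2.265, -2.176, -0.003]
contact_force: [-1.8, 0.0, -4.6]
gripper_width: 0.0422
```

```bash
python3 -c "
from h import *
rail()"
```

```text
tcp rail mm -2.0 lat 1.1 zr 40.7 F [-1.8  0.  -4.6] M [0.07 0.35 0.05]
```

Request:
send_rows --increments '[0,0,0,0,0,0,0,0,0,0,0,0,0,0,0,0]' --jaw 62

```text
t: 30.42
tcp_pos: [0.4593, -0.1597, 0.1009]
eef_rot: [-2.265, 2.177, -0.001]
contact_force: [-0.6, 0.4, 0.2]
gripper_width: 0.0611
```

Request:
send_rows --increments '[0,0,-5,0,0,0,-10,0,0,0,-20,0,0,0,-25,0,0,0,-30,0,0,0,-30,0,0,0,0,0,0,0,0,0]'

```text
t: 31.08
tcp_pos: [0.4598, -0.1599, 0.2227]
eef_rot: [-2.264, 2.176, -0.006]
contact_force: [0.1, -0.4, 0.7]
gripper_width: 0.0622
```

```bash
python3 -c "
from h import *
rail()
im=show('scene','e1s.png',225,175,305,250,10)
im=show('top','e1.png',215,145,295,245,6)"
```

```text
tcp rail mm 60.4 lat 0.5 zr 146.1 F [ 0.1 -0.4  0.7] M [-0.01  0.01 -0.01]
```

View pics/e1s.png

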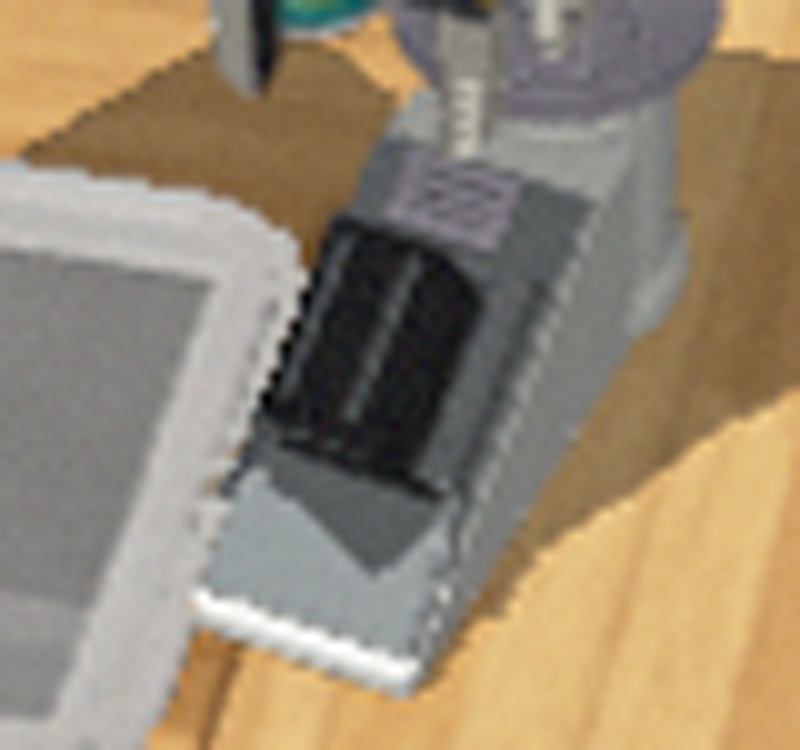

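Request:
send_rows --increments '[20,10,-10,0,30,15,-10,0,30,15,0,0,30,15,0,0,30,15,0,0,30,15,0,0,20,10,0,0,0,0,0,0]'

```text
t: 31.85
tcp_pos: [0.3699, -0.3559, 0.2394]
eef_rot: [2.261, -2.18, -0.003]
contact_force: [0.3, -0.4, 0.4]
gripper_width: 0.062
```

```bash
python3 -c "
from h import *
rail()
im=show('scene','e2s.png',225,175,305,250,10)
im=show('scene','e2full.png',0,0,560,420,1)
im=show('top','e2.png',215,125,375,245,5)"
python3 rp.py 283 447 .004 438 498 .004 ; python3 -c "
import cv2;a=cv2.imread('pics/raw_e1s.png').astype(int);b=cv2.imread('pics/raw_e2s.png').astype(int);print(abs(a-b)[205:235,245:275].mean())"
```

```text
tcp rail mm -15.8 lat -191.8 zr 209.3 F [ 0.3 -0.4  0.4] M [-0.   -0.02  0.04]
[283.0, 447.0, 0.004] -37.5 28.5
[438.0, 498.0, 0.004] -36.4 -28.0
10.482962962962963
```

View pics/e2full.png

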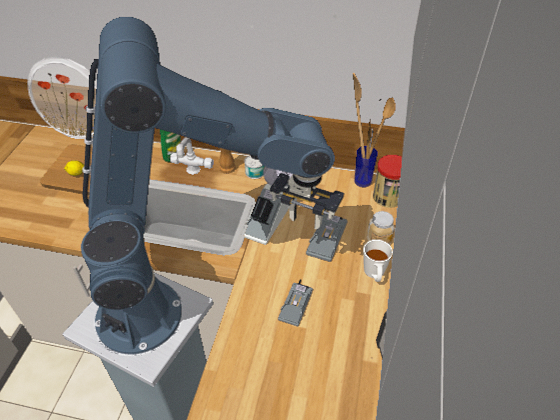

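View pics/e2.png

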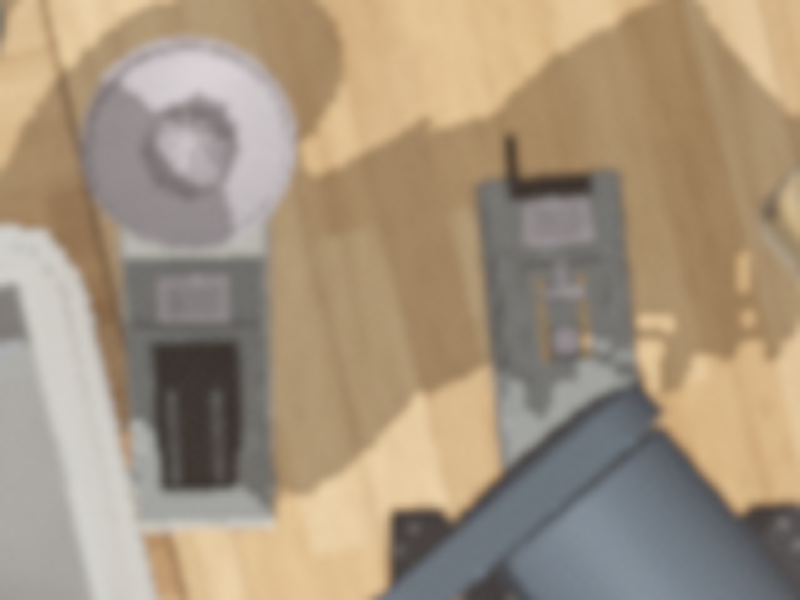

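View pics/e2s.png

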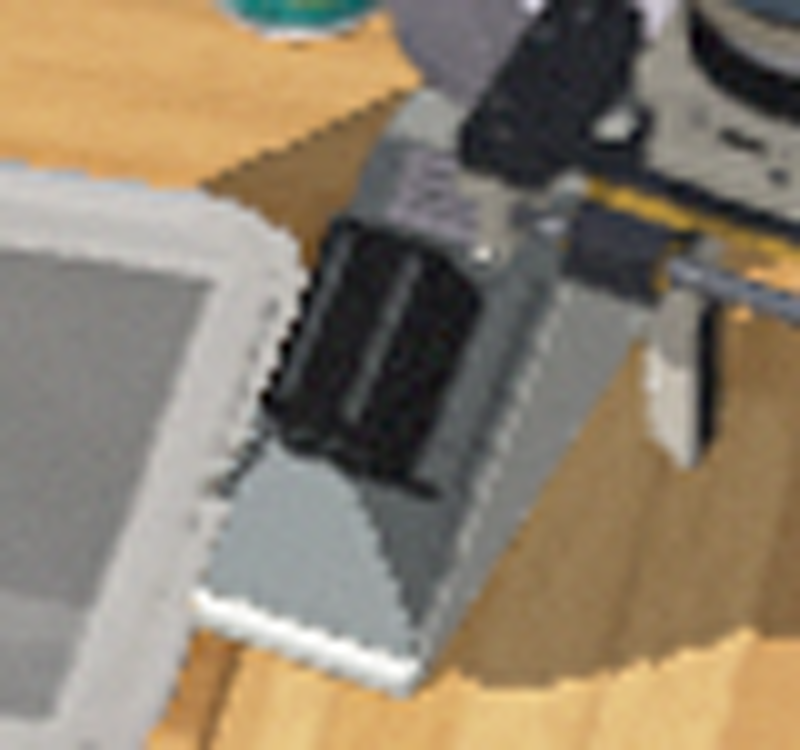

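```bash
python3 -c "
from cell import *
print(close_job())"
```

```text
the job is handed in; nothing more can be done
None
```

The battery is on the juicer and its catch is holding it. I handed the job in at about 32 s on the robot clock.

**What I did:** I pressed the larger charger's paddle until the pack sprang out 18 mm, then gripped the pack and drew it off the rail.

The tool can't be tilted, so the juicer's slope had to tip the pack. My first try failed: the pack slipped in the pads instead of turning. I set it down level on the worktop and regripped it about 20 mm behind its centre. Leaning it on the slope then turned it to about 30°.

I slid it under the lips, raised my grip on it partway up, and pushed it to the end stop. Then I let go and moved the arm clear.

**Last checks:**
- **Catch:** Pulling the pack back down the slope met about 5 N of resistance, and its foot did not move. After release it stayed put for over a second. I never read the catch joint itself, so the click is inferred from this.
- **Position:** The camera puts the pack about 2 mm before home, slightly outside the ±1.2 mm band. The image error is about 1 to 2 mm, so I take it to be resting on the catch face at −1.2 mm.
- **Bystanders:** The mug, honey jar, pepper mill and tin look unmoved in the scene view.
- **Arm:** It was touching nothing at hand-in. The contact forces I saw were about 11 N at most.

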